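Refit the tray stop on the corner guide rail

ROBOT

A 7-joint arm with a two-finger parallel gripper is mounted at the origin on the work surface. World frame = base frame: x ahead of the robot, y to its left, z up, the work surface at z = 0. Lengths are in m, angles in rad, forces in N, time in s.
With the tool pointing down it reaches from about 0.425 to 0.875 m from the base axis. Payload 4.7 kg.
Tool frame: the origin (TCP) lies between the finger pads; the fingertips stand 14 mm ahead of it and the grasp point (between the pads) lies 5 mm behind it; z points along the fingers, y is the line along which they close (so a half turn about z gives the same grasp; the last joint's range is limited). The gripper opens to 87 mm and grips with 3 to 60 N. Pads are 19 mm wide; open, the fingers measure 117 mm over their backs; the gripper's body (75 mm by 190 mm) begins 51 mm behind the grasp point.
Start: joints at [-1.174, 0.321, -0.07, 1.45, 0.023, 1.371, -0.057], TCP at [0.243, 0.603, 0.197] pointing down, gripper open.
Joint ranges: [-2.86, 2.86], [-0.3, 2.09], [-1.38, 1.24], [0.06, 2.45], [-1.56, 4.7], [0.09, 2.05], [-2.69, 2.69]. Speed limits (rad/s): [2.57, 2.57, 3.14, 3.14, 3.14, 3.14, 3.14].

INTERFACE

Orientations are given as a rotation vector (axis times angle).
In Python, from bench import ctrl gives the robot as it stands.
- The arm moves only by the tool step_arm, never from a script. Its argument "commands" is a list of rows, each an object with "travel": the shift along the tool's x, y, z in m, a list of three; "turn": the turn, a rotation vector about the tool's x, y, z in degrees, a list of three. A call has 1 to 5 rows; each row is the pose to reach, as a shift and turn from the pose commanded when the call began, along the tool's axes at that moment; what a row does not reach only later rows make up. A row lasts 1/10 s, in which the tool goes at most 50 mm and 8.59 degrees, less where a joint would pass 70% of its speed; a pose out of reach is approached as far as the arm can. A call with a gripper value outside its range is refused whole. "gripper" is the opening, from 0 (shut) to 1 (fully open), set as the call begins (left out, the last holds). The fingers move at their own pace and stop on an object; "force" is the grip in N (left out, the last holds). Time passes only in rows, so rows that repeat a pose let the fingers close. It gives the time, the measured TCP pose, the force, the opening and the grip force at its end, in the units of the state.
- ctrl.get_state(): the state, without advancing time (a new reading comes with each control period).
- ctrl.get_image(name): name is "scene" or "top"; returns the picture (400x640x3 uint8, red, green, blue); there is no depth.
- ctrl.camera_model(name): a dict with "fx", "fy", "cx", "cy" (pixels), "R" (3x3) and "t" (3): a world point X has camera coordinates R X + t. Camera axes: x right, y down, z forward; pixel columns grow to the right and rows downward; lengths in m; the calibration is good to about 2 mm. A picture is of the moment at which its call begins. camera_model takes no time and is no camera call.
- ctrl.close_job(): hands the job in; it is judged then, once.
The state is a dict: "time": time; "joint_positions": joint angles; "qd": joint speeds; "joint_torque": joint torques, N m; "position": TCP position; "tool_rot": TCP orientation; "ft_force": force on the tool from outside, world axes, zero at the start; "torque": the same for the moment, N m; "grip_width": opening from 0.0 (shut) to 1.0 (fully open); "grip_force": force on a finger pad.
Only numpy, scipy, OpenCV 4.12 (cv2) and the standard library are available. Lean on these libraries where they do the work, as an engineer would, in place of code of your own. Each camera call takes 0.05 s, during which the arm holds its last target. There are 200 camera calls.

TASK

The tray line has been washed down: put the black tray stop back on the bent guide rail. Thread its bore over the rail's free end, slide it gently round the bend, turning it with the rod so that it never binds, and push it home against the collar until the spring catch snaps in behind it; then let go, leaving it hanging upright. Do not strain the rail, and leave everything else where it stands.

Things in the scene. Friction and masses are not known exactly. Their poses are not given: they have to be found in the camera images.
- stop_grip (a point): Middle of the grip stem on top of the tray stop (loose, black plastic, 0.2 to 0.4 kg, standing upright). The stop's x is its bore, z up; fore and aft alike. Stem: 22 mm along x, 12 thick along y, 44 high; this point is 88 above the underside, 20 below the stem's top, 24 above the block under the stem.
- stop_bore (a point): Centre of the bore of the same stop: 43 mm straight below stop_grip, 45 above its underside. Bore round, 16 mm wide, 30 long, along x, through a block 30 (x) by 36 (y) by 38 high. Under the block a weighted paddle, 30 (x) by 60 (y) by 26 high.
- rail_clamp (a point): On the rod's axis at the front face of the fixed clamp bracket (bracket's top 92 mm above the counter). Guide rail: polished rod 12 mm thick, axis nominally level, 75 above the counter. In this frame it leaves the clamp along -x, 99 mm straight, then bends; the stop comes back along it moving along +x. The rod may sit up to 1.2 degrees out of true in the clamp, sideways and in roll.
- rail_arc (a point): Nominal centre of the bend, in mid-air at rod height, same axes as rail_clamp: 99 mm along -x and 100 along +y from it. The axis bends round it 90 degrees at radius 100 mm, from its -y side to its -x side, then runs 60 mm straight along +y to the free end (last 16 mm tapered to 4 thick). As the rod may be out of true, the free end can be 4 mm off, sideways and in height: feel for it.
- catch (a joint): Angle of the spring catch: hooked steel leaf 63 mm long, on the -y side of a 30 mm wide collar clamped on the rod, its face 14 to 44 mm before the clamp face (not measured). 0 at rest; from 45 mm before home the block pushes it out to 0.07 to 0.25 rad; it snaps back to 0 behind the block 1.5 mm before the collar stops it. Rod friction 1 to 3 N, passing the catch 2 to 10 N.
- spacer: Bystander: plain black spacer ring, 38 mm outside, 28 high, lying on the counter. Origin: centre of its underside.
- cup: Bystander: empty white cup, 72 mm wide at the rim, 75 high. Origin: centre of its underside.
- sandwich: Bystander: packed sandwich, 95 x 110 x 32 mm, flat on the counter. Origin: centre of its underside.
- fruit_tub: Bystander: lidded tub of fruit, 88 x 78 x 46 mm, outside the rail's bend. Origin: centre of its underside.
- pot: Bystander: small jar with a white lid, 56 mm wide, 60 high, on the inner side of the rail. Origin: centre of its underside.
Things that resemble listed ones, but are neither listed nor needed, are in the scene too. Of the things like the part that bears stop_grip, leave any that is green or red; of the rest the smaller one is meant.

How it is judged:
On the way, in this order (a step that is already met when the one before it is completed fails the run):
1. the stop is threaded on the free end of the rail (x of stop_bore in the frame of rail_clamp between -0.209 and -0.189 m and y of stop_bore in the frame of rail_clamp between 0.1 and 0.145 m and z of stop_bore in the frame of rail_clamp between -0.01 and 0.01 m), for 0.05 s.
2. the stop has come round the bend, on the rod (x of stop_bore in the frame of rail_clamp between -0.106 and -0.068 m and y of stop_bore in the frame of rail_clamp between -0.01 and 0.01 m and z of stop_bore in the frame of rail_clamp between -0.01 and 0.01 m), for 0.05 s.
At the end, for the whole second after the job is handed in: The stop hangs upright (within 0.2 rad) on the straight part of the rail next to the clamp, bore along the rod within 0.15 rad, home between the collar and the closed spring catch (below 0.03 rad; nowhere else in this range can the catch be closed), released and at rest (x of stop_bore in the frame of rail_clamp between -0.0625 and -0.0255 m and y of stop_bore in the frame of rail_clamp between -0.007 and 0.007 m and z of stop_bore in the frame of rail_clamp between -0.008 and 0.006 m and value of joint catch below 0.03 rad and angle between the x axis of stop_bore and the x axis of rail_clamp, either way round below 0.15 rad and angle between stop_bore's own z axis and vertical below 0.2 rad and linear speed of stop below 0.02 m/s); the robot touches nothing.
It fails at once if the stop strains the rail, its bracket or its catch (more than 32 N between them, all contacts added) (contact force between stop and rail above 32 N).
It fails at once if the hand or arm touches the rail or bracket hard (more than 15 N) (contact force between any of the arm, the fingers and rail above 15 N).
It fails at once if a bystander is moved by more than 25 mm (distance of any of spacer, cup, sandwich, fruit_tub, pot from where it was at the start of the episode above 0.025 m).
It also fails if it takes over 72 s, if anything falls off the work surface, if the arm or the gripper's body presses on something with over 40 N, if the wrist force passes 120 N, or if a joint passes its speed limit or range.

## Working session

There is one attempt and no reset: what is moved stays moved. The work goes in short steps, Python scripts to look and compute and a tool call to move; the robot and the scene stay as the last step left them, time stands still between calls to the robot, and variables do not carry over. Pictures are saved under pics/ and viewed, at most 10 in all, crops included, and the job is handed in when it is done.

Besides the shell and the picture viewer there is one more tool, called by a JSON object that holds its "name" and its "arguments", one argument or row to a line. step_arm: Moves the arm, as the interface text tells. Its arguments: {"type":"object","properties":{"commands":{"type":"array"},"gripper":{"type":"number"},"force":{"type":"number"}},"required":["commands"]}

```bash
mkdir -p pics; ls; python3 - <<'E'
from bench import ctrl
import cv2,numpy as np
for n in("scene","top"):
    im=ctrl.get_image(n); cv2.imwrite(f"pics/{n}0.png",im[:,:,::-1])
    m=ctrl.camera_model(n); print(n,m)
s=ctrl.get_state(); print(s)
E
```

```text
pics
scene {'fx': 501.45945623774276, 'fy': 501.45945623774276, 'cx': 315.3229240044573, 'cy': 200.61266445336358, 'R': array([[-0.14675149,  0.98903117,  0.01677338],
       [ 0.77884578,  0.12598479, -0.61443233],
       [-0.60980591, -0.07710498, -0.78879121]]), 't': array([ 0.05426188, -0.28938101,  1.3940087 ])}
top {'fx': 517.0927890643158, 'fy': 517.0927890643158, 'cx': 311.84121014057246, 'cy': 195.5960034253643, 'R': array([[-0.01458061, -0.9998828 ,  0.00466771],
       [-0.9913556 ,  0.0138472 , -0.13046963],
       [ 0.1303897 , -0.00652969, -0.99144132]]), 't': array([0.03539933, 0.45008017, 1.42811078])}
{'time': 0.1, 'joint_positions': array([-1.17393129,  0.32174933, -0.07008802,  1.45153463,  0.02262249,
        1.37080511, -0.05688243]), 'qd': array([-0.00072658, -0.00167146, -0.00118158, -0.00279479,  0.001042  ,
       -0.00021871, -0.00174195]), 'joint_torque': array([-5.70712709e-04, -4.92567408e+01, -4.05931827e-01, -3.13399565e+01,
       -6.42127614e-02,  3.94348183e-02,  5.33203502e-05]), 'position': array([0.24262078, 0.60244763, 0.19617989]), 'tool_rot': array([-5.97460418e-01, -3.08403965e+00,  2.66435172e-03]), 'ft_force': array([ 1.08186647, -0.01242342,  0.23634336]), 'torque': array([ 0.00577992, -0.03520931,  0.02864082]), 'grip_force': 0.0, 'grip_width': 0.9966974425157753}
```

View pics/scene0.png

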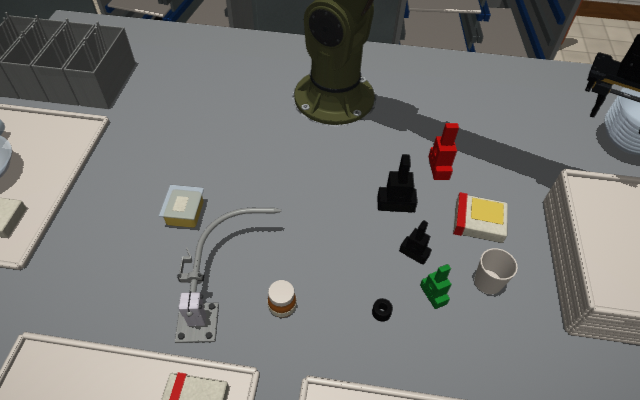

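View pics/top0.png

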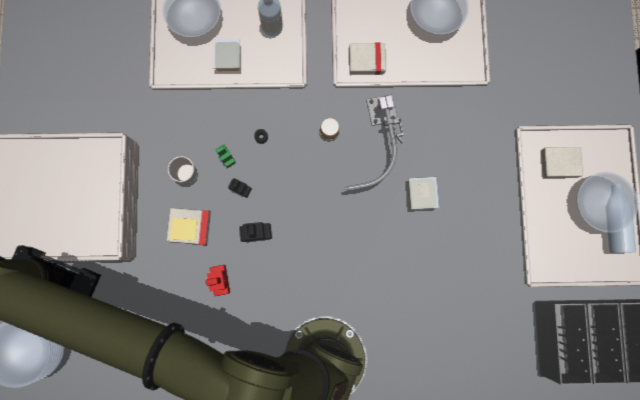

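The scene picture shows two black stops, one large at (398,188) and one small at (417,243), with a red one at (444,152) and a green one at (437,287). The rail's free end is at (280,211) and the clamp at (190,305). In the top picture the small stop is at (240,187), the large one at (256,232), the free end at (345,190) and the clamp at (387,103). The smaller black one, scene (417,243), fits the description, because the other black one is larger. I'll confirm it in a crop.

```bash
cat > h.py <<'E'
import cv2,numpy as np
from bench import ctrl
C={n:ctrl.camera_model(n) for n in("scene","top")}
def proj(n,X):
    m=C[n];c=m["R"]@np.asarray(X,float)+m["t"];return np.array([m["fx"]*c[0]/c[2]+m["cx"],m["fy"]*c[1]/c[2]+m["cy"]])
def ray(n,p):
    m=C[n];d=m["R"].T@np.array([(p[0]-m["cx"])/m["fx"],(p[1]-m["cy"])/m["fy"],1]);return -m["R"].T@m["t"],d
def plane(n,p,z):
    o,d=ray(n,p);return o+d*(z-o[2])/d[2]
def tri(p,q):
    o1,d1=ray("scene",p);o2,d2=ray("top",q)
    A=np.c_[d1,-d2];s=np.linalg.lstsq(A,o2-o1,rcond=None)[0]
    a=o1+s[0]*d1;b=o2+s[1]*d2;return (a+b)/2,np.linalg.norm(a-b)
E
python3 - <<'E'
import cv2,numpy as np
s=cv2.imread("pics/scene0.png");t=cv2.imread("pics/top0.png")
def crop(i,x,y,w,h,k):return cv2.resize(i[y:y+h,x:x+w],None,fx=k,fy=k,interpolation=cv2.INTER_CUBIC)
cv2.imwrite("pics/c1.png",np.hstack([crop(s,370,140,80,120,5),crop(t,210,165,80,120,5)]))
cv2.imwrite("pics/c2.png",np.hstack([crop(s,160,195,130,150,4)[:600,:],crop(t,335,85,70,150,4)]))
E
```

```text
(no output)
```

View pics/c1.png

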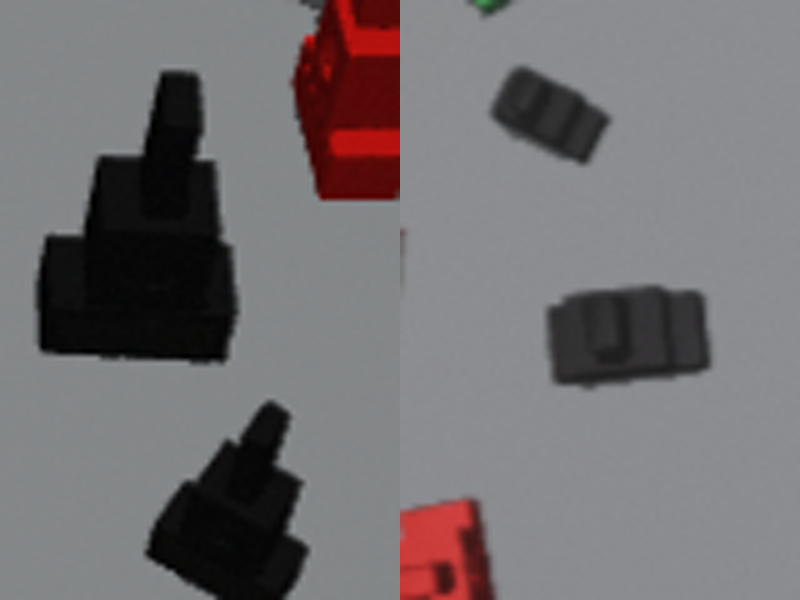

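View pics/c2.png

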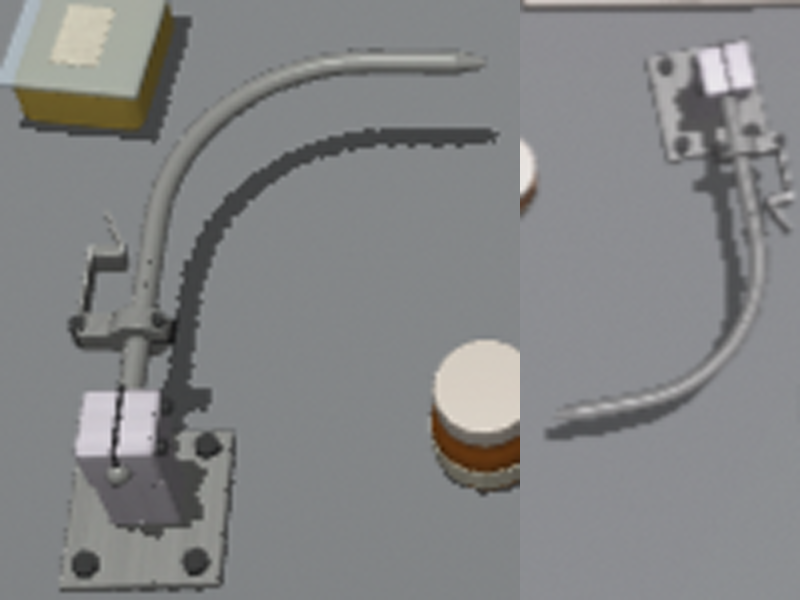

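The first crop confirms the choice: the black stop at scene (417,243), top (240,187) is clearly smaller, with its stem top near scene (425,222) and top (235,181). In the second crop the rod tip is near scene (281,210.5) and top (344.5,188). The collar and catch sit near scene (190,275), with the leaf on the -y side.

```bash
python3 - <<'E'
from h import *
np.set_printoptions(precision=4,suppress=True)
for n in C: print(n,"cam",ray(n,(0,0))[0])
s=cv2.imread("pics/scene0.png");t=cv2.imread("pics/top0.png")
# stop masks
for n,im,seed in(("scene",s,(417,243)),("top",t,(240,187))):
    g=im.max(2)<(75 if n=="scene" else 100)
    k,l,st,ce=cv2.connectedComponentsWithStats(g.astype(np.uint8))
    i=l[seed[1],seed[0]];print(n,st[i],ce[i])
    c=max(cv2.findContours((l==i).astype(np.uint8),0,2)[0],key=cv2.contourArea)
    a=cv2.approxPolyDP(c,1.5,True)[:,0];print(a.tolist())
    r=cv2.minAreaRect(c);b=cv2.boxPoints(r);print("rect",b.tolist())
    for e in(0,1): 
        P,Q=[plane(n,b[j],0.0)for j in(e,e+1)];print("  edge",Q-P,np.linalg.norm(Q-P),np.degrees(np.arctan2(*(Q-P)[[1,0]])))
print("stem top",tri((424.6,221.5),(235,180.5)))
print("rail tip",tri((281,210.5),(344.5,188)))
print("clamp top front-ish"); 
for p in((388.5,109),(390.5,122),(393,139)):print(p,plane("top",p,.075))
for p in((345,188),(360,185.5)):print(p,plane("top",p,.075))
for p in((193,290),(195,267),(197.5,255)):print(p,plane("scene",p,.075))
for p in((281,210.5),(250,210)):print(p,plane("scene",p,.075))
E
```

```text
scene cam [1.0834 0.0903 0.9209]
top cam [0.2605 0.0385 1.4744]
scene [399 220  33  44 818] [416.9364 244.1394]
[[424, 220], [417, 229], [415, 228], [404, 239], [399, 250], [420, 263], [425, 262], [431, 250], [426, 246], [429, 236], [424, 232], [427, 222]]
rect [[397.1470947265625, 250.08822631835938], [417.5294189453125, 216.11764526367188], [443.26470947265625, 231.55880737304688], [422.88238525390625, 265.5293884277344]]
  edge [-0.0991  0.0418  0.    ] 0.10753814156499507 157.1359109268465
  edge [ 0.0339  0.0579 -0.    ] 0.06713511958596405 59.67554783298694
top [228 178  24  20 281] [239.363  187.6975]
[[232, 179], [228, 188], [247, 197], [251, 188], [243, 182]]
rect [[226.59793090820312, 189.15463256835938], [231.95877075195312, 177.0927734375], [252.27835083007812, 186.12368774414062], [246.91751098632812, 198.185546875]]
  edge [ 0.035  -0.0152  0.    ] 0.03814761845051361 -23.51929696381894
  edge [-0.0272 -0.0586  0.    ] 0.06464088546995612 -114.86662900648429
stem top (array([0.4817, 0.2323, 0.1204]), np.float64(0.00042119723729485965))
rail tip (array([ 0.4647, -0.0605,  0.0717]), np.float64(0.0002122407297733271))
clamp top front-ish
(388.5, 109) [ 0.6855 -0.1884  0.075 ]
(390.5, 122) [ 0.6481 -0.1927  0.075 ]
(393, 139) [ 0.5996 -0.198   0.075 ]
(345, 188) [ 0.4642 -0.0617  0.075 ]
(360, 185.5) [ 0.4706 -0.103   0.075 ]
(193, 290) [ 0.6755 -0.1871  0.075 ]
(195, 267) [ 0.6272 -0.1978  0.075 ]
(197.5, 255) [ 0.6003 -0.2009  0.075 ]
(281, 210.5) [ 0.4671 -0.0598  0.075 ]
(250, 210) [ 0.4762 -0.1243  0.075 ]
```

```bash
cat >> h.py <<'E'
def rail_nom(s,x0=.685,y0=-.190,yaw=np.radians(8.3),z=.075):
    "axis point at arc length s from clamp, world, with tangent"
    if s<.099: p,t=np.array([-s,0]),np.array([-1,0])
    elif s<.099+.1*np.pi/2:
        a=(s-.099)/.1; p=np.array([-.099-.1*np.sin(a),.1-.1*np.cos(a)]);t=np.array([-np.cos(a),np.sin(a)])
    else: p,t=np.array([-.199,.1+s-.099-.05*np.pi]),np.array([0,1])
    c,d=np.cos(yaw),np.sin(yaw);M=np.array([[c,-d],[d,c]])
    return np.r_[M@p+[x0,y0],z],np.r_[M@t,0]
def rodcentre(im,n,P,T):
    a=proj(n,P);b=proj(n,P+.01*T);u=(b-a)/np.linalg.norm(b-a);v=np.array([-u[1],u[0]])
    k=np.arange(-8,8.01,.25);q=a+np.outer(k,v)
    g=cv2.remap(cv2.cvtColor(im,cv2.COLOR_BGR2GRAY).astype(np.float32),q[:,0].astype(np.float32)[None],q[:,1].astype(np.float32)[None],1)[0]
    bg=np.percentile(g,40);w=np.clip(g-bg-6,0,None)*(abs(k)<5)
    return a+v*(w@k)/w.sum(), w.astype(bool).sum()*.25, (w@k)/w.sum()
E
python3 - <<'E'
from h import *
np.set_printoptions(precision=4,suppress=True)
im={n:cv2.imread(f"pics/{n}0.png")for n in C}
c,d=np.cos(np.radians(8.3)),np.sin(np.radians(8.3))
for n in C:
    print(n)
    for s in[.07,.08,.09,.1,.12,.15,.18,.21,.24,.255,.265,.275,.285,.295,.305,.31]:
        P,T=rail_nom(s);q,w,o=rodcentre(im[n],n,P,T);X=plane(n,q,.075);e=X-P
        print(s,q,w,"off px %.2f"%o,"normal off mm %.1f"%(1000*(e@np.array([-T[1],T[0],0]))))
# stop
print("stemtop @.108",plane("scene",(424.6,221.5),.108),plane("top",(235,180.5),.108))
for p in((399,250.5),(420.5,264),(425.5,262.5),(431.5,250)):print("gnd scene",p,plane("scene",p,0))
for p in((228,188.5),(247.5,197.5),(251.5,188)):print("top",p,plane("top",p,0),plane("top",p,.026))
E
```

```text
scene
0.07 [195.4443 261.7458] 6.0 off px -0.15 normal off mm 0.3
0.08 [196.4072 257.3645] 1.5 off px 0.05 normal off mm -0.1
0.09 [197.0522 252.9849] 1.25 off px -0.06 normal off mm 0.1
0.1 [197.7658 248.6714] 1.5 off px -0.09 normal off mm 0.2
0.12 [200.139  240.1974] 1.25 off px -0.28 normal off mm 0.6
0.15 [207.1715 228.5682] 1.25 off px -0.48 normal off mm 1.1
0.18 [217.7353 219.267 ] 1.5 off px -0.38 normal off mm 1.0
0.21 [230.6291 212.9065] 2.0 off px -0.17 normal off mm 0.4
0.24 [244.7105 209.749 ] 2.5 off px 0.02 normal off mm -0.1
0.255 [251.8691 209.1619] 2.25 off px -0.17 normal off mm 0.4
0.265 [256.6294 209.1546] 2.5 off px -0.23 normal off mm 0.6
0.275 [261.3868 209.1671] 2.25 off px -0.27 normal off mm 0.7
0.285 [266.1433 209.1738] 2.25 off px -0.32 normal off mm 0.8
0.295 [270.8985 209.1912] 2.25 off px -0.36 normal off mm 1.0
0.305 [275.6539 209.1104] 0.25 off px -0.50 normal off mm 1.3
0.31 [nan nan] 0.0 off px nan normal off mm nan
top
0.07 [393.2499 133.3713] 5.5 off px 0.32 normal off mm -0.9
0.08 [392.8873 137.0329] 6.0 off px 1.35 normal off mm -3.8
0.09 [393
[... 844 characters left out ...]
stemtop @.108 [0.4725 0.2343 0.108 ] [0.4838 0.2343 0.108 ]
gnd scene (399, 250.5) [0.4781 0.1995 0.    ]
gnd scene (420.5, 264) [0.5049 0.2464 0.    ]
gnd scene (425.5, 262.5) [0.4995 0.2569 0.    ]
gnd scene (431.5, 250) [0.4657 0.2694 0.    ]
top (228, 188.5) [0.4784 0.2698 0.    ] [0.4745 0.2658 0.026 ]
top (247.5, 197.5) [0.4515 0.2137 0.    ] [0.4481 0.2106 0.026 ]
top (251.5, 188) [0.4789 0.2022 0.    ] [0.475  0.1993 0.026 ]h.py:27: RuntimeWarning: invalid value encountered in divide
  return a+v*(w@k)/w.sum(), w.astype(bool).sum()*.25, (w@k)/w.sum()
h.py:27: RuntimeWarning: invalid value encountered in scalar divide
  return a+v*(w@k)/w.sum(), w.astype(bool).sum()*.25, (w@k)/w.sum()
```

```bash
cat >> h.py <<'E'
from scipy.spatial.transform import Rotation as Ro
def go(xyz,yaw):
    "print pose and shift/turn (tool axes) to put TCP at xyz, tool pointing down with tool y at yaw deg"
    s=ctrl.get_state();R=Ro.from_rotvec(s["tool_rot"]);y=np.radians(yaw)
    T=Ro.from_matrix(np.c_[[np.sin(y),-np.cos(y),0],[np.cos(y),np.sin(y),0],[0,0,-1]])
    yy=R.as_matrix()[:,1]
    print("t %.2f"%s["time"],"pos",(s["position"]*1000).round(1),"yaw %.1f"%np.degrees(np.arctan2(yy[1],yy[0])),"F",s["ft_force"].round(1),"M",s["torque"].round(2),"grip %.3f %.1f"%(s["grip_width"],s["grip_force"]))
    print("travel mm",(R.inv().apply(np.asarray(xyz)-s["position"])*1000).round(1),"turn",np.degrees((R.inv()*T).as_rotvec()).round(1))
E
```

{"name": "step_arm", "arguments": {
  "commands": [
    {"travel": [-0.04,-0.029,0],"turn": [0,0,1]},
    {"travel": [-0.08,-0.058,0],"turn": [0,0,2]},
    {"travel": [-0.12,-0.087,0],"turn": [0,0,3]},
    {"travel": [-0.16,-0.116,0],"turn": [0,0,3]},
    {"travel": [-0.2,-0.145,0],"turn": [0,0,3]}
  ],
  "gripper": 0.5
}}

```text
time: 0.6
position: [0.3748, 0.3917, 0.1968]
tool_rot: [-0.678, -3.067, 0.001]
ft_force: [0.6, 0.6, -0.2]
grip_width: 0.631
grip_force: 0.0
```

```bash
python3 -c "
from h import *
go([.478,.235,.197],65)"
```

```text
Traceback (most recent call last):
  File "h.py", line 32, in go
    T=Ro.from_matrix(np.c_[[np.sin(y),-np.cos(y),0],[np.cos(y),np.sin(y),0],[0,0,-1]])
  File "scipy/spatial/transform/_rotation.pyx", line 1143, in scipy.spatial.transform._rotation.Rotation.from_matrix
ValueError: Non-positive determinant (left-handed or null coordinate frame) in rotation matrix 0: [[ 0.90630779  0.42261826  0.        ]
 [-0.42261826  0.90630779  0.        ]
 [ 0.          0.         -1.        ]].
```

```bash
sed -i 's/\[np.sin(y),-np.cos(y),0\]/[-np.sin(y),np.cos(y),0]/' h.py; python3 -c "
from h import *
go([.478,.235,.197],65)"
```

```text
t 0.60 pos [374.8 391.7 196.8] yaw 65.1 F [ 0.6  0.6 -0.2] M [ 0.02 -0.05 -0.02] grip 0.631 0.0
travel mm [-159.6  -98.6   -0.2] turn [-0.  -0.   0.1]
```

{"name": "step_arm", "arguments": {
  "commands": [
    {"travel": [-0.04,-0.025,0],"turn": [0,0,0]},
    {"travel": [-0.08,-0.05,0],"turn": [0,0,0]},
    {"travel": [-0.12,-0.075,0],"turn": [0,0,0]},
    {"travel": [-0.16,-0.099,0.015],"turn": [0,0,0]},
    {"travel": [-0.16,-0.099,0.045],"turn": [0,0,0]}
  ]
}}

```text
time: 1.1
position: [0.4835, 0.2294, 0.154]
tool_rot: [0.694, 3.057, 0.002]
ft_force: [-0.3, 0.8, 0.4]
grip_width: 0.5
grip_force: 0.0
```

```bash
python3 - <<'E'
from h import *
im={n:ctrl.get_image(n)[:,:,::-1] for n in C}
go([.478,.235,.087],65)
def crop(i,x,y,w,h,k):return cv2.resize(i[y:y+h,x:x+w],None,fx=k,fy=k,interpolation=cv2.INTER_CUBIC)
cv2.imwrite("pics/c3.png",np.hstack([crop(im["scene"],370,160,100,120,4),crop(im["top"],190,130,100,120,4)]))
E
```

```text
t 1.20 pos [475.4 233.6 148.3] yaw 64.9 F [-1.3  0.6 -0.3] M [ 0.01  0.03 -0.02] grip 0.503 0.0
travel mm [-2.   2.7 61.3] turn [-0.4 -0.3 -0.1]
```

View pics/c3.png

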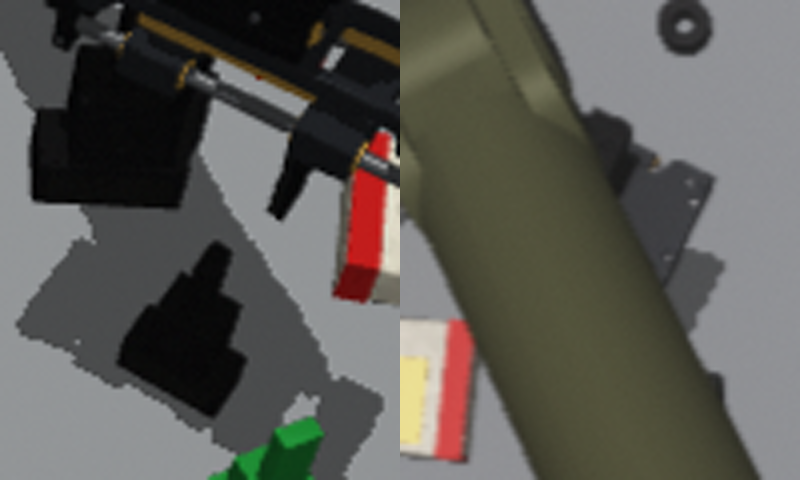

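The scene crop shows the open fingers above the stop, with the stop's stem top near scene (425,222) and nothing under the fingers. In the top crop the arm hides the stop. Re-measuring the paddle edge puts the stop at (.478,.234), which agrees with the first estimate.

{"name": "step_arm", "arguments": {
  "commands": [
    {"travel": [-0.002,0.002,0.015],"turn": [0,0,0]},
    {"travel": [-0.002,0.002,0.03],"turn": [0,0,0]},
    {"travel": [-0.002,0.002,0.045],"turn": [0,0,0]},
    {"travel": [-0.002,0.002,0.055],"turn": [0,0,0]},
    {"travel": [-0.002,0.002,0.061],"turn": [0,0,0]}
  ]
}}

```text
time: 1.7
position: [0.4796, 0.2387, 0.0906]
tool_rot: [-0.675, -3.068, 0.0]
ft_force: [-0.3, 0.1, 0.6]
grip_width: 0.499
grip_force: 0.0
```

{"name": "step_arm", "arguments": {
  "commands": [
    {"travel": [0,0,0.0],"turn": [0,0,0]},
    {"travel": [0,0,0],"turn": [0,0,0]}
  ]
}}

```text
time: 1.9
position: [0.4805, 0.2381, 0.0917]
tool_rot: [0.677, 3.067, 0.001]
ft_force: [0.1, 0.1, -0.5]
grip_width: 0.503
grip_force: 0.0
```

```bash
python3 -c "
from h import *
go([.478,.234,.087],65)"
```

```text
t 1.90 pos [480.5 238.1  91.7] yaw 65.1 F [ 0.1  0.1 -0.5] M [ 0.01 -0.03 -0.02] grip 0.503 0.0
travel mm [ 0.6 -4.7  4.7] turn [0.1 0.  0.1]
```

{"name": "step_arm", "arguments": {
  "commands": [
    {"travel": [0.0,-0.004,0.002],"turn": [0,0,0]},
    {"travel": [0,-0.004,0.004],"turn": [0,0,0]},
    {"travel": [0,-0.004,0.004],"turn": [0,0,0]}
  ]
}}

```text
time: 2.2
position: [0.4785, 0.2336, 0.0872]
tool_rot: [0.679, 3.067, 0.0]
ft_force: [0.5, 0.4, 0.4]
grip_width: 0.5
grip_force: 0.0
```

{"name": "step_arm", "arguments": {
  "commands": [
    {"travel": [0,0,0],"turn": [0,0,0]},
    {"travel": [0,0,0],"turn": [0,0,0]},
    {"travel": [0,0,0],"turn": [0,0,0]},
    {"travel": [0,0,0],"turn": [0,0,0]},
    {"travel": [0,0,0],"turn": [0,0,0]}
  ],
  "gripper": 0.0,
  "force": 30
}}

```text
time: 2.7
position: [0.4785, 0.2339, 0.0872]
tool_rot: [0.678, 3.067, 0.0]
ft_force: [-0.3, 0.2, 0.1]
grip_width: 0.13
grip_force: 0.0
```

```bash
python3 -c "
from h import *
go([.478,.234,.087],65)"
```

```text
t 2.70 pos [478.5 233.9  87.2] yaw 65.1 F [-0.3  0.2  0.1] M [-0.01 -0.04  0.02] grip 0.130 0.0
travel mm [ 0.5 -0.2  0.2] turn [0.  0.  0.1]
```

{"name": "step_arm", "arguments": {
  "commands": [
    {"travel": [0,0,0],"turn": [0,0,0]},
    {"travel": [0,0,0],"turn": [0,0,0]}
  ]
}}

```text
time: 2.9
position: [0.4785, 0.2339, 0.0872]
tool_rot: [0.678, 3.067, 0.0]
ft_force: [0.0, -0.0, 0.2]
grip_width: 0.02
grip_force: 0.0
```

```bash
python3 -c "
from h import *
go([.478,.234,.087],65)"
```

```text
t 2.90 pos [478.5 233.9  87.2] yaw 65.1 F [ 0.  -0.   0.2] M [0.03 0.01 0.  ] grip 0.020 0.0
travel mm [ 0.5 -0.1  0.2] turn [0.  0.  0.1]
```

```bash
python3 - <<'E'
from h import *
im={n:ctrl.get_image(n)[:,:,::-1] for n in C}
np.set_printoptions(precision=1,suppress=True)
go([.478,.235,.087],65)
print("tips scene",proj("scene",[.4785,.234,.073]),proj("top",[.4785,.234,.073]))
print("stop at est: scene stemtop",proj("scene",[.478,.234,.108]))
def crop(i,x,y,w,h,k):return cv2.resize(i[y:y+h,x:x+w],None,fx=k,fy=k,interpolation=cv2.INTER_CUBIC)
cv2.imwrite("pics/c4.png",np.hstack([crop(im["scene"],370,180,100,100,5),crop(im["top"],210,140,60,100,5)]))
E
```

```text
t 3.00 pos [478.5 233.9  87.2] yaw 65.1 F [-0.6 -0.6 -0.1] M [-0.1  0.   0. ] grip 0.008 0.0
travel mm [1.  0.8 0.2] turn [0.  0.  0.1]
tips scene [421.2 233.8] [236.9 184.4]
stop at est: scene stemtop [424.4 223.7]
```

View pics/c4.png

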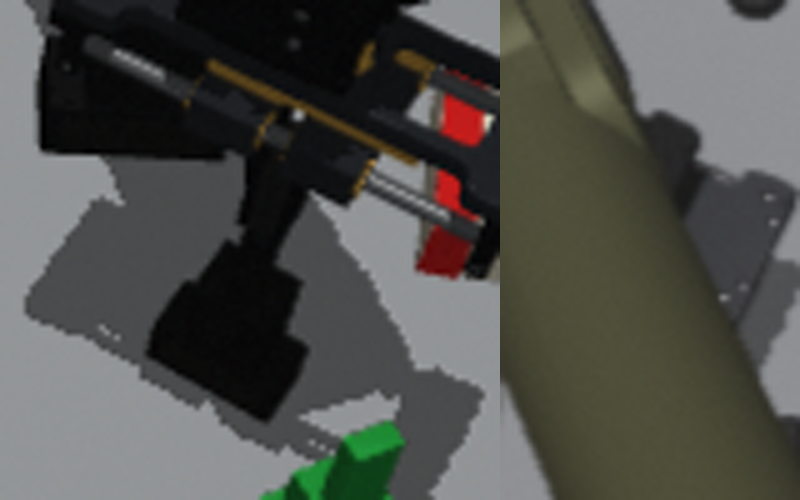

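The fingers closed on nothing, and the stop has not moved: its paddle corners are still at scene (399.6,250.4) and (423.6,264.4). The fingers and stem are too dark to tell apart in this crop, so I'll view it brightened next to the first picture.

```bash
python3 - <<'E'
from h import *
a=cv2.imread("pics/scene0.png");b=ctrl.get_image("scene")[:,:,::-1]
def f(i):
    c=i[200:275,390:450].astype(np.float32);c=np.clip(c*4,0,255).astype(np.uint8)
    return cv2.resize(c,None,fx=6.6,fy=6.6,interpolation=cv2.INTER_CUBIC)
cv2.imwrite("pics/c5.png",np.hstack([f(a),f(b)]))
go([.478,.235,.087],65)
E
```

```text
t 3.05 pos [478.5 233.9  87.2] yaw 65.1 F [ 0.1 -0.6 -0.4] M [-0.02  0.04 -0.02] grip 0.005 0.0
travel mm [0.9 0.7 0.2] turn [0.  0.  0.1]
```

View pics/c5.png

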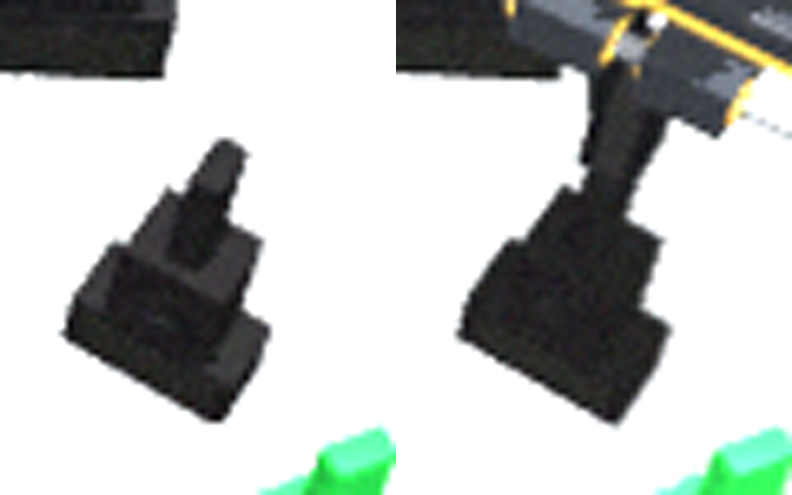

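```bash
python3 - <<'E'
from h import *
np.set_printoptions(precision=1,suppress=True)
for q,z in (((422.4,224.7),.108),((420.2,235.5),.064)): print("plane",z,plane("scene",q,z)*1000)
a=[plane("scene",q,0) for q in((399.8,250.8),(423.3,263.6),(430.6,252.3))]; print("paddle corners",np.array(a)*1000)
print("ctr from corners",(a[0]+a[2])/2*1000)
c=np.radians(-25);M=np.array([[np.cos(c),-np.sin(c)],[np.sin(c),np.cos(c)]])
def pts(hx,hy,z):
    return [proj("scene",np.r_[M@np.array([sx*hx,sy*hy])+[.478,.234],z]) for sx,sy in((1,-1),(1,1),(-1,1),(-1,-1))]
f=lambda P:((np.array(P)-[390,200])*6.6).round()
for n,h in(("stem",(.011,.006,.108)),("stem base",(.011,.006,.064)),("block",(.015,.018,.064)),("paddletop",(.015,.03,.026)),("paddle0",(.015,.03,0))): print(n,f(pts(*h)).tolist())
s=ctrl.get_state();R=Ro.from_rotvec(s["tool_rot"])
for g in((0,0,.014),(0,0,-.005),(0,0,-.03)): print("tool",g,f([proj("scene",s["position"]+R.apply(g))]))
a=cv2.imread("pics/scene0.png")[205:240,410:432].max(2);b=ctrl.get_image("scene")[205:240,410:432].max(2)
print(a[12:30]);print(b[12:30])
E
```

```text
plane 0.108 [481.1 230.1 108. ]
plane 0.064 [476.7 233.6  64. ]
paddle corners [[478.6 201.2   0. ]
 [503.  252.3   0. ]
 [472.  267.5   0. ]]
ctr from corners [475.3 234.4   0. ]
stem [[193.0, 172.0], [229.0, 191.0], [261.0, 141.0], [225.0, 123.0]]
stem base [[167.0, 253.0], [202.0, 271.0], [233.0, 223.0], [199.0, 205.0]]
block [[127.0, 244.0], [232.0, 299.0], [274.0, 232.0], [170.0, 179.0]]
paddletop [[74.0, 292.0], [243.0, 382.0], [284.0, 315.0], [117.0, 228.0]]
paddle0 [[62.0, 336.0], [228.0, 424.0], [268.0, 358.0], [104.0, 272.0]]
tool (0, 0, 0.014) [[206. 223.]]
tool (0, 0, -0.005) [[217. 188.]]
tool (0, 0, -0.03) [[233. 140.]]
[[137 136 137 137 136 136 137 137 136 137 137 136 137 136 137 137 136 136
  136 136 136 136]
 [137 136 137 136 137 137 137 137 137 137 136 137 137 136 137 136 136 137
  137 136 136 136]
 [136 136 137 137 136 136 137 136 136 137 137 136 135 136 136 136 136 137
  136 136 137 136]
 [137 137 137 136 136 136 136 136 136 137 136 136 128  76  67 111 136 136
  135 136 136 136]
 [136 137 136 136 136 136 137 136 136 136 137 126  50  25  21  44  92 137
  136 136 13
[... 1759 characters left out ...]
74 76 77]
 [77 78 76 77 77 76 77 71 48 19 12 14 13 14 12  8  8 27 74 77 77 76]
 [76 76 76 76 77 76 77 73 51 11 10 10 13 13  9  7 21 57 76 77 77 77]
 [77 76 77 76 74 64 77 70 24  9 12  9  9 11  9 10 35 75 77 76 76 76]
 [78 77 77 75 55 22 39 56 20  8 10 12 11 11  9 11 36 77 77 77 76 76]
 [77 78 76 72 26 11 13 17 13  9  8  8 10 11  9 22 59 76 77 77 76 76]
 [77 77 70 41 11  9  8 10  9 10  9  8 10  9 11 34 75 77 77 76 77 77]
 [76 74 55 13  9  9 10  8 10  9 10 10  9  9 13 37 76 77 76 76 76 76]
 [77 70 19 11 10  9 10  9 10  7  8 10  8  7 21 58 77 76 77 76 77 76]
 [71 30 11  9 10 10  8  9  9  8  9  9 10  8 14 37 63 76 77 76 77 77]
 [41 11 10 11 10  9 11  9  8  8  8  8  8  9  8 13 23 39 63 77 77 76]]
```

The brightened crop shows the closed fingertips ending near scene (421.5,226), above or behind the stem; I expected them at (421,234). I'll check that against the earlier finger picture from c3.

```bash
python3 - <<'E'
from h import *
np.set_printoptions(precision=1,suppress=True)
u=np.array([np.cos(np.radians(65)),np.sin(np.radians(65)),0])
for k in(.018,.0218,.03,.036):
  for z in(.134,.15,.16): print(k,z,proj("scene",np.array([.4754,.2336,0])+k*u+[0,0,z]))
# fingertips in first scene picture, dark pixels near (600,100)
s=cv2.imread("pics/scene0.png");P=np.array([.2426,.6024,.183])
ty=np.array([.373,.928,0])
for k in(-.05,-.0435,.0435):print("start tip",k,proj("scene",P+k*ty))
g=(s.max(2)<60)[60:130,575:640];ys,xs=np.nonzero(g)
for x in range(585,612,2):
    c=ys[xs==x-575]; print(x,c.max()+60 if len(c) else None,end="; ")
st=ctrl.get_state();print(st["position"],st["joint_positions"])
E
```

```text
0.018 0.134 [435.1 219.1]
0.018 0.15 [436.8 214.2]
0.018 0.16 [437.9 211.1]
0.0218 0.134 [436.9 220. ]
0.0218 0.15 [438.6 215.1]
0.0218 0.16 [439.8 212. ]
0.03 0.134 [440.8 221.9]
0.03 0.15 [442.6 217.1]
0.03 0.16 [443.7 214. ]
0.036 0.134 [443.6 223.4]
0.036 0.15 [445.5 218.5]
0.036 0.16 [446.6 215.4]
start tip -0.05 [584.4 126.9]
start tip -0.0435 [587.6 128. ]
start tip 0.0435 [630.5 143.2]
585 90; 587 90; 589 90; 591 116; 593 116; 595 114; 597 111; 599 108; 601 104; 603 101; 605 97; 607 93; 609 91; 611 92; [0.5 0.2 0.1] [-0.7  0.2  0.2  1.9 -0.   1.1  0.7]
```

{"name": "step_arm", "arguments": {
  "commands": [
    {"travel": [0,0,-0.005],"turn": [0,0,0]},
    {"travel": [0,0,-0.005],"turn": [0,0,0]},
    {"travel": [0,0,-0.005],"turn": [0,0,0]},
    {"travel": [0,0,-0.005],"turn": [0,0,0]},
    {"travel": [0,0,-0.005],"turn": [0,0,0]}
  ],
  "gripper": 1.0
}}

```text
time: 3.6
position: [0.4785, 0.2339, 0.0921]
tool_rot: [-0.678, -3.067, 0.0]
ft_force: [1.0, 0.4, -0.1]
grip_width: 0.376
grip_force: 0.0
```

{"name": "step_arm", "arguments": {
  "commands": [
    {"travel": [0,0,0],"turn": [0,0,0]},
    {"travel": [0,0,0],"turn": [0,0,0]},
    {"travel": [0,0,0],"turn": [0,0,0]},
    {"travel": [0,0,0],"turn": [0,0,0]},
    {"travel": [0,0,0],"turn": [0,0,0]}
  ]
}}

```text
time: 4.1
position: [0.4785, 0.2339, 0.0922]
tool_rot: [0.678, 3.067, 0.0]
ft_force: [-0.1, -0.1, 0.3]
grip_width: 0.831
grip_force: 0.0
```

```bash
python3 - <<'E'
from h import *
np.set_printoptions(precision=1,suppress=True)
im={n:ctrl.get_image(n)[:,:,::-1] for n in C}
go([.478,.235,.087],65)
s=ctrl.get_state();R=Ro.from_rotvec(s["tool_rot"])
w=s["grip_width"]*.0435
for k in(-1,1):
  for t in(w,w+.015): 
    X=s["position"]+R.apply([0,k*t,.014]);print(k,t,proj("scene",X),proj("top",X))
def f(i,x,y,w,h,k,g):
    c=np.clip(i[y:y+h,x:x+w].astype(np.float32)*g,0,255).astype(np.uint8)
    return cv2.resize(c,None,fx=k,fy=k,interpolation=cv2.INTER_CUBIC)
cv2.imwrite("pics/c6.png",np.hstack([f(im["scene"],375,180,90,100,5,3),f(im["top"],200,140,70,100,5,1.5)]))
E
```

```text
t 4.20 pos [478.5 233.9  92.2] yaw 65.1 F [ 0.4 -0.1 -0.8] M [-0.  -0.1 -0. ] grip 0.923 0.0
travel mm [0.9 0.8 5.2] turn [0.  0.  0.1]
-1 0.040169790047103617 [404.  223.4] [250.1 190.1]
-1 0.055169790047103616 [397.5 220. ] [255.1 192.3]
1 0.040169790047103617 [439.6 241.6] [223.4 178.2]
1 0.055169790047103616 [446.5 245.1] [218.4 176. ]
```

View pics/c6.png

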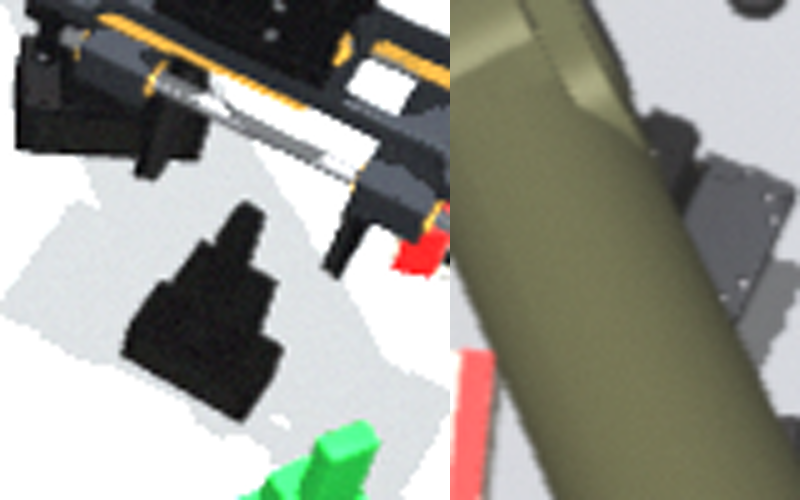

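```bash
python3 - <<'E'
from h import *
np.set_printoptions(precision=1,suppress=True)
for z in(.15,.2,.25):
    a,b=plane("top",(269,178),z),plane("top",(257.5,205),z);print(z,a*1000,b*1000,"mid",(a+b)*500,np.linalg.norm(a-b)*1000)
for q in((404,216),(441.6,235.6),(422.8,225.8)):
  for z in(.078,.095,.108): print(q,z,plane("scene",q,z)*1000)
E
```

```text
0.15 [482.3 140.2 150. ] [412.2 170.1 150. ] mid [447.2 155.2 150. ] 76.16549072394257
0.2 [473.9 136.4 200. ] [406.5 165.1 200. ] mid [440.2 150.7 200. ] 73.29011598825791
0.25 [465.5 132.5 250. ] [400.7 160.2 250. ] mid [433.1 146.3 250. ] 70.4147412525733
(404, 216) 0.078 [442.5 196.8  78. ]
(404, 216) 0.095 [455.5 194.6  95. ]
(404, 216) 0.108 [465.3 193.  108. ]
(441.6, 235.6) 0.078 [480.  274.4  78. ]
(441.6, 235.6) 0.095 [492.1 270.7  95. ]
(441.6, 235.6) 0.108 [501.4 267.8 108. ]
(422.8, 225.8) 0.078 [461.5 236.1  78. ]
(422.8, 225.8) 0.095 [474.  233.2  95. ]
(422.8, 225.8) 0.108 [483.6 230.9 108. ]
```

The scene crop shows the open fingertips at (404,216) and (441.6,235.6), about 7 px above where I predicted. In the top view the gripper body end is at (263,191.5), which matches the reported x and y. So the fingertips sit roughly 25 to 30 mm higher than the reading suggests, and they closed just above the stem. I'll go lower, watching the force.

{"name": "step_arm", "arguments": {
  "commands": [
    {"travel": [0,0,0.006],"turn": [0,0,0]},
    {"travel": [0,0,0.012],"turn": [0,0,0]},
    {"travel": [0,0,0.018],"turn": [0,0,0]},
    {"travel": [0,0,0.024],"turn": [0,0,0]},
    {"travel": [0,0,0.028],"turn": [0,0,0]}
  ],
  "gripper": 0.6
}}

```text
time: 4.7
position: [0.4782, 0.2337, 0.0633]
tool_rot: [-0.678, -3.067, 0.001]
ft_force: [0.7, -0.4, 0.4]
grip_width: 0.644
grip_force: 0.0
```

{"name": "step_arm", "arguments": {
  "commands": [
    {"travel": [0,0,0],"turn": [0,0,0]},
    {"travel": [0,0,0],"turn": [0,0,0]}
  ]
}}

```text
time: 4.9
position: [0.4786, 0.2339, 0.0641]
tool_rot: [-0.678, -3.067, 0.0]
ft_force: [-0.6, -0.7, 0.3]
grip_width: 0.607
grip_force: 0.0
```

```bash
python3 - <<'E'
from h import *
np.set_printoptions(precision=1,suppress=True)
i=ctrl.get_image("scene")[:,:,::-1]
go([.478,.234,.087],65)
def f(i,x,y,w,h,k,g):
    c=np.clip(i[y:y+h,x:x+w].astype(np.float32)*g,0,255).astype(np.uint8)
    return cv2.resize(c,None,fx=k,fy=k,interpolation=cv2.INTER_CUBIC)
cv2.imwrite("pics/c7.png",f(i,375,180,90,100,6,4))
E
```

```text
t 4.95 pos [478.7 234.   64.3] yaw 65.1 F [0.  0.3 0.1] M [ 0. -0.  0.] grip 0.604 0.0
travel mm [  0.6  -0.2 -22.7] turn [0.  0.  0.1]
```

View pics/c7.png

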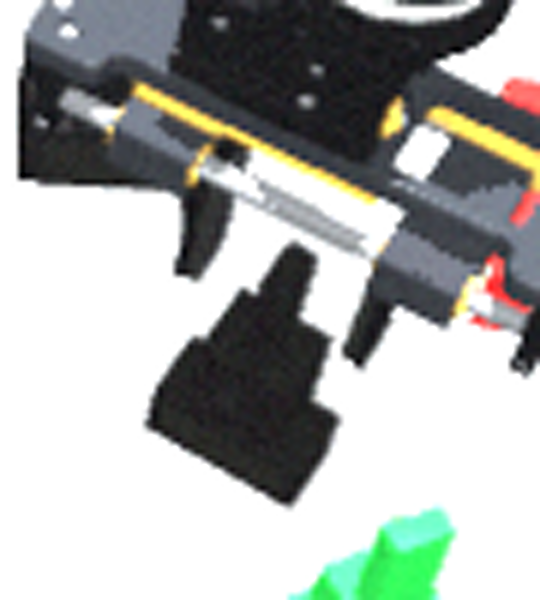

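Brightened scene crop: the fingertips are at (405.8,226.3) and (434.2,240.8), either side of the stem and at about its mid-height (z ≈ 0.073). I'll go down 3 mm more and close.

{"name": "step_arm", "arguments": {
  "commands": [
    {"travel": [0,0,0.003],"turn": [0,0,0]},
    {"travel": [0,0,0.003],"turn": [0,0,0]},
    {"travel": [0,0,0.003],"turn": [0,0,0]},
    {"travel": [0,0,0.003],"turn": [0,0,0]},
    {"travel": [0,0,0.003],"turn": [0,0,0]}
  ],
  "gripper": 0.0,
  "force": 30
}}

```text
time: 5.45
position: [0.4786, 0.2339, 0.0613]
tool_rot: [0.678, 3.067, 0.0]
ft_force: [-0.2, -0.0, 0.1]
grip_width: 0.232
grip_force: 0.0
```

{"name": "step_arm", "arguments": {
  "commands": [
    {"travel": [0,0,0],"turn": [0,0,0]},
    {"travel": [0,0,0],"turn": [0,0,0]},
    {"travel": [0,0,0],"turn": [0,0,0]},
    {"travel": [0,0,0],"turn": [0,0,0]},
    {"travel": [0,0,0],"turn": [0,0,0]}
  ]
}}

```text
time: 5.95
position: [0.4786, 0.2339, 0.0612]
tool_rot: [0.678, 3.067, 0.0]
ft_force: [0.6, -0.8, 0.9]
grip_width: 0.134
grip_force: 30.0
```

```bash
python3 -c "
from h import *
go([.478,.234,.061],65)"
```

```text
t 5.95 pos [478.6 233.9  61.2] yaw 65.1 F [ 0.6 -0.8  0.9] M [0.01 0.   0.02] grip 0.134 30.0
travel mm [ 0.5 -0.1  0.2] turn [0.  0.  0.1]
```

{"name": "step_arm", "arguments": {
  "commands": [
    {"travel": [0,0,-0.01],"turn": [0,0,0]},
    {"travel": [0,0,-0.025],"turn": [0,0,0]},
    {"travel": [0,0,-0.04],"turn": [0,0,0]},
    {"travel": [0,0,-0.055],"turn": [0,0,0]},
    {"travel": [0,0,-0.06],"turn": [0,0,0]}
  ]
}}

```text
time: 6.45
position: [0.4794, 0.2343, 0.123]
tool_rot: [0.678, 3.066, 0.003]
ft_force: [0.2, 1.1, -2.2]
grip_width: 0.136
grip_force: 30.0
```

```bash
python3 -c "
from h import *
go([.459,-.02,.121],8.3)"
```

```text
t 6.45 pos [479.4 234.3 123. ] yaw 65.1 F [ 0.2  1.1 -2.2] M [ 0.01 -0.08 -0.04] grip 0.136 30.0
travel mm [ -88.7 -239.2    1.6] turn [ 0.2  0.  56.8]
```

{"name": "step_arm", "arguments": {
  "commands": [
    {"travel": [-0.011,-0.03,0],"turn": [0,0,8]},
    {"travel": [-0.022,-0.06,0],"turn": [0,0,16]},
    {"travel": [-0.033,-0.09,0],"turn": [0,0,24]},
    {"travel": [-0.044,-0.12,0],"turn": [0,0,32]},
    {"travel": [-0.055,-0.15,0],"turn": [0,0,40]}
  ]
}}

```text
time: 6.95
position: [0.4645, 0.0733, 0.1208]
tool_rot: [-1.694, -2.645, 0.001]
ft_force: [0.5, -0.3, -2.0]
grip_width: 0.136
grip_force: 30.0
```

```bash
python3 -c "
from h import *
go([.459,-.02,.121],8.3)"
```

```text
t 6.95 pos [464.5  73.3 120.8] yaw 24.7 F [ 0.5 -0.3 -2. ] M [-0.1   0.01 -0.01] grip 0.136 30.0
travel mm [-82.5 -44.   -0.2] turn [-0.  -0.  16.4]
```

{"name": "step_arm", "arguments": {
  "commands": [
    {"travel": [-0.03,-0.016,0],"turn": [0,0,6]},
    {"travel": [-0.06,-0.032,0],"turn": [0,0,12]},
    {"travel": [-0.082,-0.044,0.005],"turn": [0,0,16.5]},
    {"travel": [-0.082,-0.044,0.015],"turn": [0,0,16.5]},
    {"travel": [-0.082,-0.044,0.028],"turn": [0,0,16.5]}
  ]
}}

```text
time: 7.45
position: [0.4603, -0.0181, 0.0926]
tool_rot: [-2.05, -2.38, -0.002]
ft_force: [-0.1, 1.2, -3.1]
grip_width: 0.134
grip_force: 30.0
```

{"name": "step_arm", "arguments": {
  "commands": [
    {"travel": [0,0,0],"turn": [0,0,0]},
    {"travel": [0,0,0],"turn": [0,0,0]}
  ]
}}

```text
time: 7.65
position: [0.4596, -0.0171, 0.0924]
tool_rot: [-2.046, -2.383, 0.002]
ft_force: [0.3, 0.7, -1.2]
grip_width: 0.135
grip_force: 30.0
```

```bash
python3 - <<'E'
from h import *
np.set_printoptions(precision=1,suppress=True)
i=ctrl.get_image("scene")[:,:,::-1];t=ctrl.get_image("top")[:,:,::-1]
go([.459,-.021,.0912],8.3)
cv2.imwrite("pics/s8.png",i);cv2.imwrite("pics/t8.png",t)
s=ctrl.get_state();R=Ro.from_rotvec(s["tool_rot"])
bc=s["position"]-[0,0,.0162]
def P(v): return proj("scene",bc+R.apply(v))
# stop features: tool x ~ bore dir, tool y ~ stop y, z down
print("bore ctr",P([0,0,0]),"faces ends",P([.015,0,0]),P([-.015,0,0]))
for n,x,y,z in(("paddle0",.015,.03,.045),("paddletop",.015,.03,.019),("block",.015,.018,-.019),("stemtop",.011,.006,-.063)):
    print(n,[P([a*x,b*y,z]).round(1).tolist() for a,b in((1,1),(1,-1),(-1,-1),(-1,1))])
g=(i.max(2)<45).astype(np.uint8)
x,y=P([0,0,0]).astype(int);print(R.as_matrix()[:,0])
c=i[y-45:y+45,x-60:x+50];c=np.clip(c.astype(float)*2.5,0,255).astype(np.uint8);print("crop origin",x-60,y-45)
cv2.imwrite("pics/c8.png",cv2.resize(c,None,fx=6.6,fy=6.6,interpolation=cv2.INTER_CUBIC))
E
```

```text
t 7.75 pos [460.4 -17.3  93.3] yaw 8.7 F [ 0.  -0.1 -2.2] M [-0.1  0.   0. ] grip 0.135 30.0
travel mm [-3.4 -1.9  2.1] turn [0.  0.  0.4]
bore ctr [301.5 210. ] faces ends [308.6 210. ] [294.3 209.9]
paddle0 [[308.4, 233.9], [308.5, 211.4], [294.9, 211.3], [294.4, 233.8]]
paddletop [[308.5, 226.9], [308.6, 204.2], [294.8, 204.1], [294.2, 226.8]]
block [[308.6, 211.5], [308.7, 197.7], [294.4, 197.6], [294.0, 211.4]]
stemtop [[306.8, 193.5], [306.8, 188.8], [295.9, 188.7], [295.7, 193.4]]
[-0.2  1.  -0. ]
crop origin 241 164
```

```bash
python3 - <<'E'
from h import *
i=cv2.imread("pics/s8.png").max(2)
print("cols 268..322")
for r in range(184,240): print(r,"".join("#" if v<12 else "x" if v<22 else "o" if v<50 else "." if v<100 else " " if v<150 else "R" for v in i[r,268:323]))
E
```

```text
cols 268..322
184             xo.R  ooooxxxxxxxxxxxxxxxxxxxxoooo.R .oxo..
185             o . ..ooooxxxxxxxxxxxxxxxxxxxxoooo. .. .o..
186             o.....ooooxxxxxxxxxxxxxxxxxxxxooooo.....o..
187             o....ooooooxxxxoxxoxxxxxxoxoxoooooo.....o..
188             o.o..ooooooooooooooooooooooooooooooo...oo..
189             .oooooooooooooooooooooooooooooooooooooooo..
190            .oooooooooooooooooooooooooooooooooooooooo...
191            oooooooooooooooooooooooooooooooooooooooooo..
192            oooooooooooooooooooooooooooooooooooooooooo..
193            oooooooooooooooooooooooooooooooooooooooooo..
194            oooooooooooooooooooooooooooooooooooooooooo..
195            oooo.o.oooooooooooooooooooooooooooo..ooooo..
196            oooo. .oooooooooooooooooooooooooooo...oooo..
197            oooooooooooooooooooooooooooooooooooooooooo..
198           .oooooooooo..oooooooooooooooooo.ooooooooooo..
199           .oooooooooo..ooooooooooooooooo...oooooooooo..
200           .ooo..ooooo..ooooooooooooooooo...oo.....ooo..
201           .xxooooooooooooooooooooooooooooooooooooooxo..
202   
[... 1573 characters left out ...]
..       .o#############o...............
229 ................        .o#############o...............
230 .............. .        .o#############o...............
231 ...   ..                .o#############o...............
232                       ...o############xo...............
233                       ....xxxoxxxxxxxxxo...............
234                       .................................
235                      ..................................
236                      ..................................
237                       .................................
238                       .................................
239                      ..................................
```

{"name": "step_arm", "arguments": {
  "commands": [
    {"travel": [-0.006,-0.0015,0.002],"turn": [0,0,0.4]},
    {"travel": [-0.012,-0.0015,0.002],"turn": [0,0,0.4]},
    {"travel": [-0.018,-0.0015,0.002],"turn": [0,0,0.4]},
    {"travel": [-0.024,-0.0015,0.002],"turn": [0,0,0.4]},
    {"travel": [-0.024,-0.0015,0.002],"turn": [0,0,0.4]}
  ]
}}

```text
time: 8.25
position: [0.4624, -0.0435, 0.0913]
tool_rot: [2.059, 2.372, 0.0]
ft_force: [0.2, -0.1, -3.3]
grip_width: 0.135
grip_force: 30.0
```

```bash
cat >> h.py <<'E'
def st(s_bore,e=.002,dz=.0162,dn=0,dyaw=0,dzz=0,**k):
    "target with bore centre at rail arc length s; e = bore offset along rod outward from TCP"
    P,T=rail_nom(s_bore);N=np.array([-T[1],T[0],0])
    Q=P-e*T+dn*N;Q[2]+=dz+dzz
    go(Q,np.degrees(np.arctan2(T[1],T[0]))-90+dyaw)
    s=ctrl.get_state();X=s["position"];ss=np.arange(0,.4,.0005);W=np.array([rail_nom(a)[0][:2] for a in ss])
    i=np.argmin(np.linalg.norm(W-X[:2],axis=1));P,T=rail_nom(ss[i]);
    F=s["ft_force"];N=np.array([-T[1],T[0],0])
    print("tcp s=%.1f mm normal off %.1f z off %.1f"%(1e3*ss[i],1e3*(X-P)@N,1e3*(X[2]-P[2]-dz)),"F inward %.1f normal %.1f z %.1f"%(-F@T,F@N,F[2]))
E
python3 -c "
from h import *
st(.316)"
```

```text
t 8.25 pos [462.4 -43.5  91.3] yaw 8.1 F [ 0.2 -0.1 -3.3] M [-0.05  0.06  0.05] grip 0.135 30.0
travel mm [-19.1   0.2   0.2] turn [ 0.   0.  -0.2]
tcp s=333.0 mm normal off 0.1 z off 0.1 F inward 0.1 normal -0.2 z -3.3
```

{"name": "step_arm", "arguments": {
  "commands": [
    {"travel": [-0.003,0,0],"turn": [0,0,0]},
    {"travel": [-0.006,0,0],"turn": [0,0,0]},
    {"travel": [-0.009,0,0],"turn": [0,0,0]},
    {"travel": [-0.012,0,0],"turn": [0,0,0]}
  ]
}}

```text
time: 8.65
position: [0.4639, -0.0543, 0.0911]
tool_rot: [-2.057, -2.374, -0.0]
ft_force: [0.3, -0.2, -1.7]
grip_width: 0.135
grip_force: 30.0
```

```bash
python3 -c "
from h import *
st(.316)"
```

```text
t 8.65 pos [463.9 -54.3  91.1] yaw 8.2 F [ 0.3 -0.2 -1.7] M [-0.09 -0.01  0.03] grip 0.135 30.0
travel mm [-8.3  0.2 -0.1] turn [ 0.  -0.  -0.1]
tcp s=322.5 mm normal off 0.2 z off -0.1 F inward 0.3 normal -0.2 z -1.7
```

No contact yet. The tip should be about 8 mm inside the bore.

{"name": "step_arm", "arguments": {
  "commands": [
    {"travel": [-0.003,0,0],"turn": [0,0,0]},
    {"travel": [-0.006,0,0],"turn": [0,0,0]},
    {"travel": [-0.009,0,0],"turn": [0,0,0]}
  ]
}}

```text
time: 8.95
position: [0.4649, -0.063, 0.0909]
tool_rot: [-2.057, -2.374, 0.0]
ft_force: [0.3, 0.5, -3.4]
grip_width: 0.135
grip_force: 30.0
```

```bash
python3 -c "
from h import *
st(.306)"
```

```text
t 8.95 pos [464.9 -63.   90.9] yaw 8.2 F [ 0.3  0.5 -3.4] M [ 0.07  0.08 -0.01] grip 0.135 30.0
travel mm [-9.6  0.5 -0.3] turn [-0.  -0.  -0.1]
tcp s=313.5 mm normal off 0.5 z off -0.3 F inward -0.4 normal -0.4 z -3.4
```

{"name": "step_arm", "arguments": {
  "commands": [
    {"travel": [-0.003,0,0],"turn": [0,0,0]},
    {"travel": [-0.006,0,0],"turn": [0,0,0]},
    {"travel": [-0.009,0,0],"turn": [0,0,0]}
  ]
}}

```text
time: 9.25
position: [0.4662, -0.072, 0.091]
tool_rot: [-2.057, -2.374, 0.0]
ft_force: [-0.3, -0.4, -4.3]
grip_width: 0.133
grip_force: 30.0
```

```bash
python3 -c "
from h import *
st(.296)"
```

```text
t 9.25 pos [466.2 -72.   91. ] yaw 8.2 F [-0.3 -0.4 -4.3] M [ 0.16  0.09 -0.03] grip 0.133 30.0
travel mm [-10.5   0.5  -0.2] turn [-0.  -0.  -0.1]
tcp s=304.5 mm normal off 0.5 z off -0.2 F inward 0.4 normal 0.4 z -4.3
```

{"name": "step_arm", "arguments": {
  "commands": [
    {"travel": [0,0,0.001],"turn": [0,0,0]},
    {"travel": [-0.003,0,0.001],"turn": [0,0,0]},
    {"travel": [-0.006,0,0.001],"turn": [0,0,0]}
  ]
}}

```text
time: 9.55
position: [0.4676, -0.0782, 0.0904]
tool_rot: [2.057, 2.374, 0.0]
ft_force: [0.2, -0.0, -1.9]
grip_width: 0.138
grip_force: 30.0
```

```bash
python3 -c "
from h import *
st(.290)"
```

```text
t 9.55 pos [467.6 -78.2  90.4] yaw 8.2 F [ 0.2 -0.  -1.9] M [-0.06  0.06  0.06] grip 0.138 30.0
travel mm [-10.1   0.   -0.8] turn [ 0.   0.  -0.1]
tcp s=298.0 mm normal off -0.0 z off -0.8 F inward 0.0 normal -0.2 z -1.9
```

{"name": "step_arm", "arguments": {
  "commands": [
    {"travel": [-0.004,0,0.001],"turn": [0,0,0]},
    {"travel": [-0.008,0,0.002],"turn": [0,0,0]},
    {"travel": [-0.008,0,0.002],"turn": [0,0,0]}
  ]
}}

```text
time: 9.85
position: [0.4684, -0.0866, 0.0881]
tool_rot: [2.059, 2.373, -0.0]
ft_force: [0.7, -0.8, -2.4]
grip_width: 0.137
grip_force: 30.0
```

```bash
python3 -c "
from h import *
st(.280)"
```

```text
t 9.85 pos [468.4 -86.6  88.1] yaw 8.1 F [ 0.7 -0.8 -2.4] M [-0.07  0.03  0.02] grip 0.137 30.0
travel mm [-11.6   0.5  -3.1] turn [-0.   0.  -0.2]
tcp s=289.5 mm normal off 0.5 z off -3.1 F inward 0.9 normal -0.5 z -2.4
```

{"name": "step_arm", "arguments": {
  "commands": [
    {"travel": [0,0.001,0],"turn": [0,0,0]},
    {"travel": [0,0.002,0],"turn": [0,0,0]}
  ]
}}

```text
time: 10.05
position: [0.4703, -0.0853, 0.0881]
tool_rot: [-2.057, -2.374, 0.0]
ft_force: [-1.8, -0.4, -2.0]
grip_width: 0.139
grip_force: 30.0
```

```bash
python3 -c "
from h import *
st(.280)"
```

```text
t 10.05 pos [470.3 -85.3  88.1] yaw 8.2 F [-1.8 -0.4 -2. ] M [-0.17  0.43  0.02] grip 0.139 30.0
travel mm [-12.7  -1.6  -3.1] turn [-0.  -0.  -0.1]
tcp s=290.5 mm normal off -1.7 z off -3.1 F inward 0.1 normal 1.8 z -2.0
```

```bash
python3 - <<'E'
s=open("h.py").read()
s=s.replace('    P,T=rail_nom(s_bore);N=np.array([-T[1],T[0],0])\n','''    w=[rail_nom(s_bore+d) for d in np.linspace(-.015,.015,13)];P=np.mean([a for a,b in w],0);T=np.mean([b for a,b in w],0);T/=np.linalg.norm(T);N=np.array([-T[1],T[0],0])
    yc=-(P[0]-.685)*np.sin(np.radians(8.3))+(P[1]+.19)*np.cos(np.radians(8.3));P[2]+=ZS*yc
''',1).replace("def st(","ZS=-.002/.14\ndef st(",1)
open("h.py","w").write(s)
E
```

{"name": "step_arm", "arguments": {
  "commands": [
    {"travel": [-0.004,-0.002,-0.001],"turn": [0,0,0]},
    {"travel": [-0.008,-0.002,-0.001],"turn": [0,0,0]},
    {"travel": [-0.012,-0.002,-0.001],"turn": [0,0,0]},
    {"travel": [-0.016,-0.002,-0.001],"turn": [0,0,0]},
    {"travel": [-0.02,-0.002,-0.001],"turn": [0,0,0]}
  ]
}}

```text
time: 10.55
position: [0.4714, -0.106, 0.0892]
tool_rot: [2.058, 2.374, 0.0]
ft_force: [-0.4, -0.5, -2.3]
grip_width: 0.137
grip_force: 30.0
```

```bash
python3 -c "
from h import *
for s in (.26,.25,.24,.23):st(s)"
```

```text
t 10.55 pos [ 471.4 -106.    89.2] yaw 8.2 F [-0.4 -0.5 -2.3] M [-0.04 -0.02 -0.  ] grip 0.137 30.0
travel mm [-12.    0.5  -0.5] turn [ 0.   0.  -1.5]
tcp s=270.0 mm normal off 0.3 z off -2.0 F inward 0.4 normal 0.5 z -2.3
t 10.55 pos [ 471.4 -106.    89.2] yaw 8.2 F [-0.4 -0.5 -2.3] M [-0.04 -0.02 -0.  ] grip 0.137 30.0
travel mm [-22.    1.1  -0.6] turn [ 0.   0.  -4.5]
tcp s=270.0 mm normal off 0.3 z off -2.0 F inward 0.4 normal 0.5 z -2.3
t 10.55 pos [ 471.4 -106.    89.2] yaw 8.2 F [-0.4 -0.5 -2.3] M [-0.04 -0.02 -0.  ] grip 0.137 30.0
travel mm [-31.9   2.4  -0.8] turn [ 0.   0.  -9.4]
tcp s=270.0 mm normal off 0.3 z off -2.0 F inward 0.4 normal 0.5 z -2.3
t 10.55 pos [ 471.4 -106.    89.2] yaw 8.2 F [-0.4 -0.5 -2.3] M [-0.04 -0.02 -0.  ] grip 0.137 30.0
travel mm [-41.5   4.7  -0.9] turn [  0.    0.  -15.1]
tcp s=270.0 mm normal off 0.3 z off -2.0 F inward 0.4 normal 0.5 z -2.3
```

{"name": "step_arm", "arguments": {
  "commands": [
    {"travel": [-0.006,0.0002,-0.0002],"turn": [0,0,-0.6]},
    {"travel": [-0.012,0.0005,-0.0004],"turn": [0,0,-1.5]},
    {"travel": [-0.017,0.0008,-0.0005],"turn": [0,0,-2.8]},
    {"travel": [-0.022,0.0011,-0.0006],"turn": [0,0,-4.5]},
    {"travel": [-0.022,0.0011,-0.0006],"turn": [0,0,-4.5]}
  ]
}}

```text
time: 11.05
position: [0.476, -0.1282, 0.09]
tool_rot: [1.963, 2.451, 0.0]
ft_force: [1.3, -0.1, -2.8]
grip_width: 0.134
grip_force: 30.1
```

```bash
cat >> h.py <<'E'
import io,contextlib
def nxt(ss,**k):
    for i,s in enumerate(ss):
        b=io.StringIO()
        with contextlib.redirect_stdout(b): st(s,**k)
        L=b.getvalue().splitlines()
        if i==0: print(L[0]);print(L[2])
        print(s,L[1])
E
python3 -c "
from h import *
nxt([.25,.244,.238,.232,.226,.22])"
```

```text
t 11.05 pos [ 476.  -128.2   90. ] yaw 12.6 F [ 1.3 -0.1 -2.8] M [-0.08 -0.19  0.02] grip 0.134 30.1
tcp s=247.5 mm normal off -0.7 z off -1.2 F inward 0.4 normal -1.3 z -2.8
0.25 travel mm [ 0.7 -0.4  0.1] turn [ 0.1  0.  -0.1]
0.244 travel mm [-5.3 -0.1  0. ] turn [ 0.1  0.  -2.7]
0.238 travel mm [-11.3   0.5  -0.1] turn [ 0.1  0.  -6. ]
0.232 travel mm [-17.2   1.4  -0.1] turn [ 0.1  0.  -9.5]
0.226 travel mm [-23.    2.7  -0.2] turn [  0.1   0.1 -12.9]
0.22 travel mm [-28.8   4.3  -0.3] turn [  0.1   0.1 -16.3]
```

{"name": "step_arm", "arguments": {
  "commands": [
    {"travel": [-0.005,0.0003,0],"turn": [0,0,-2.7]},
    {"travel": [-0.011,0.001,0],"turn": [0,0,-6]},
    {"travel": [-0.017,0.002,0],"turn": [0,0,-9.5]},
    {"travel": [-0.017,0.002,0],"turn": [0,0,-9.5]}
  ]
}}

```text
time: 11.45
position: [0.4819, -0.1438, 0.09]
tool_rot: [1.753, 2.605, 0.001]
ft_force: [2.1, 1.4, -2.4]
grip_width: 0.136
grip_force: 30.0
```

```bash
python3 -c "
from h import *
nxt([.232,.226,.22,.214,.208,.202],dn=-.0005)"
```

```text
t 11.45 pos [ 481.9 -143.8   90. ] yaw 22.1 F [ 2.1  1.4 -2.4] M [ 0.03 -0.27  0.05] grip 0.136 30.0
tcp s=230.5 mm normal off -1.4 z off -1.2 F inward -0.5 normal -2.5 z -2.4
0.232 travel mm [-0.5 -0.5 -0.1] turn [0.1 0.  0. ]
0.226 travel mm [-6.4 -0.2 -0.2] turn [ 0.1  0.  -3.4]
0.22 travel mm [-12.4   0.4  -0.3] turn [ 0.1  0.1 -6.9]
0.214 travel mm [-18.2   1.4  -0.4] turn [  0.1   0.1 -10.3]
0.208 travel mm [-24.    2.8  -0.4] turn [  0.1   0.1 -13.7]
0.202 travel mm [-29.7   4.5  -0.5] turn [  0.1   0.1 -17.2]
```

{"name": "step_arm", "arguments": {
  "commands": [
    {"travel": [0,0.001,0],"turn": [0,0,0]},
    {"travel": [-0.006,0.0012,0],"turn": [0,0,-3.4]},
    {"travel": [-0.012,0.0018,0],"turn": [0,0,-6.9]},
    {"travel": [-0.018,0.0028,0],"turn": [0,0,-10.3]},
    {"travel": [-0.018,0.0028,0],"turn": [0,0,-10.3]}
  ]
}}

```text
time: 11.95
position: [0.4909, -0.159, 0.0898]
tool_rot: [1.513, 2.752, 0.0]
ft_force: [0.7, 0.1, -2.3]
grip_width: 0.137
grip_force: 30.0
```

```bash
python3 -c "
from h import *
nxt([.214,.208,.202,.196,.190,.184],dn=-.002)"
```

```text
t 11.95 pos [ 490.9 -159.    89.8] yaw 32.4 F [ 0.7  0.1 -2.3] M [ 0.02 -0.25 -0.02] grip 0.137 30.0
tcp s=212.5 mm normal off -2.2 z off -1.4 F inward 0.3 normal -0.6 z -2.3
0.214 travel mm [-0.4  0.2 -0.5] turn [ 0.  0. -0.]
0.208 travel mm [-6.3  0.5 -0.6] turn [ 0.   0.  -3.5]
0.202 travel mm [-12.1   1.1  -0.7] turn [ 0.   0.  -6.9]
0.196 travel mm [-17.9   2.1  -0.7] turn [  0.    0.  -10.3]
0.19 travel mm [-23.6   3.5  -0.8] turn [  0.    0.  -13.8]
0.184 travel mm [-29.2   5.1  -0.9] turn [  0.    0.  -17.2]
```

{"name": "step_arm", "arguments": {
  "commands": [
    {"travel": [-0.006,0.0007,-0.0003],"turn": [0,0,-3.4]},
    {"travel": [-0.012,0.0013,-0.0004],"turn": [0,0,-6.9]},
    {"travel": [-0.018,0.0024,-0.0005],"turn": [0,0,-10.3]},
    {"travel": [-0.0236,0.0038,-0.0005],"turn": [0,0,-13.8]},
    {"travel": [-0.0236,0.0038,-0.0005],"turn": [0,0,-13.8]}
  ]
}}

```text
time: 12.45
position: [0.5067, -0.1765, 0.0902]
tool_rot: [1.173, 2.914, 0.0]
ft_force: [0.1, 0.5, -1.9]
grip_width: 0.135
grip_force: 30.0
```

```bash
python3 -c "
from h import *
nxt([.190,.184,.178,.172,.166],dn=-.0023)"
```

```text
t 12.45 pos [ 506.7 -176.5   90.2] yaw 46.2 F [ 0.1  0.5 -1.9] M [ 0.16 -0.21 -0.  ] grip 0.135 30.0
tcp s=188.0 mm normal off -3.0 z off -1.0 F inward -0.2 normal -0.5 z -1.9
0.19 travel mm [-0.2 -0.2 -0.4] turn [0. 0. 0.]
0.184 travel mm [-6.1  0.1 -0.5] turn [ 0.   0.  -3.4]
0.178 travel mm [-11.9   0.7  -0.5] turn [ 0.   0.  -6.9]
0.172 travel mm [-17.6   1.7  -0.6] turn [  0.    0.  -10.3]
0.166 travel mm [-23.3   3.   -0.6] turn [  0.    0.  -13.7]
```

{"name": "step_arm", "arguments": {
  "commands": [
    {"travel": [-0.006,0.0003,-0.0003],"turn": [0,0,-3.4]},
    {"travel": [-0.012,0.0009,-0.0004],"turn": [0,0,-6.9]},
    {"travel": [-0.0176,0.0019,-0.0004],"turn": [0,0,-10.3]},
    {"travel": [-0.0233,0.0032,-0.0005],"turn": [0,0,-13.7]},
    {"travel": [-0.0233,0.0032,-0.0005],"turn": [0,0,-13.7]}
  ]
}}

```text
time: 12.95
position: [0.5257, -0.1899, 0.0907]
tool_rot: [-0.817, -3.034, -0.001]
ft_force: [2.1, 1.8, -3.2]
grip_width: 0.136
grip_force: 30.0
```

```bash
python3 -c "
from h import *
nxt([.166,.160,.154,.148,.142],dn=-.0023)"
```

```text
t 12.95 pos [ 525.7 -189.9   90.7] yaw 59.9 F [ 2.1  1.8 -3.2] M [ 0.25 -0.24  0.01] grip 0.136 30.0
tcp s=164.0 mm normal off -3.4 z off -0.5 F inward 1.0 normal -2.6 z -3.2
0.166 travel mm [-0.2 -0.6 -0.2] turn [ 0.  -0.  -0.1]
0.16 travel mm [-6.  -0.3 -0.3] turn [ 0.  -0.  -3.5]
0.154 travel mm [-11.8   0.3  -0.3] turn [ 0.  -0.  -6.9]
0.148 travel mm [-17.6   1.3  -0.4] turn [  0.   -0.  -10.4]
0.142 travel mm [-23.2   2.7  -0.4] turn [  0.   -0.  -13.8]
```

{"name": "step_arm", "arguments": {
  "commands": [
    {"travel": [0,0.0012,0],"turn": [0,0,0]},
    {"travel": [-0.006,0.0016,0],"turn": [0,0,-3.4]},
    {"travel": [-0.012,0.0022,0],"turn": [0,0,-6.9]},
    {"travel": [-0.0176,0.0032,0],"turn": [0,0,-10.3]},
    {"travel": [-0.0176,0.0032,0],"turn": [0,0,-10.3]}
  ]
}}

```text
time: 13.45
position: [0.5423, -0.1965, 0.0907]
tool_rot: [-0.541, -3.094, 0.0]
ft_force: [-0.7, 0.7, -1.2]
grip_width: 0.132
grip_force: 30.1
```

```bash
python3 -c "
from h import *
nxt([.148,.142,.136,.130,.124],dn=-.004)"
```

```text
t 13.45 pos [ 542.3 -196.5   90.7] yaw 70.2 F [-0.7  0.7 -1.2] M [ 0.11 -0.04  0.  ] grip 0.132 30.1
tcp s=145.5 mm normal off -3.9 z off -0.5 F inward -0.9 normal -0.5 z -1.2
0.148 travel mm [ 0.3  0.5 -0.4] turn [-0. -0. -0.]
0.142 travel mm [-5.4  0.8 -0.4] turn [-0.  -0.  -3.5]
0.136 travel mm [-11.1   1.4  -0.4] turn [-0.  -0.  -6.9]
0.13 travel mm [-16.8   2.4  -0.5] turn [ -0.   -0.  -10.4]
0.124 travel mm [-22.4   3.7  -0.5] turn [ -0.   -0.  -13.8]
```

```bash
sed -i 's/x0=.685,y0=-.190/x0=.6841,y0=-.1857/; s/P\[0\]-.685/P[0]-.6841/; s/P\[1\]+.19)/P[1]+.1857)/' h.py; python3 -c "
from h import *
nxt([.147,.141,.135,.129,.123,.117],dn=0)"
```

```text
t 13.45 pos [ 542.3 -196.5   90.7] yaw 70.2 F [-0.7  0.7 -1.2] M [ 0.11 -0.04  0.  ] grip 0.132 30.1
tcp s=143.5 mm normal off -0.1 z off -0.5 F inward -0.9 normal -0.5 z -1.2
0.147 travel mm [ 1.6  0.3 -0.4] turn [-0.  -0.  -0.6]
0.141 travel mm [-4.4  0.6 -0.4] turn [-0.  -0.  -4.1]
0.135 travel mm [-10.3   1.3  -0.4] turn [-0.  -0.  -7.5]
0.129 travel mm [-16.2   2.4  -0.5] turn [ -0.   -0.  -10.9]
0.123 travel mm [-22.    3.8  -0.5] turn [ -0.   -0.  -14.4]
0.117 travel mm [-27.7   5.6  -0.5] turn [ -0.   -0.  -17.8]
```

{"name": "step_arm", "arguments": {
  "commands": [
    {"travel": [-0.0044,0.0006,-0.0002],"turn": [0,0,-4]},
    {"travel": [-0.0103,0.0013,-0.0003],"turn": [0,0,-7.5]},
    {"travel": [-0.0162,0.0024,-0.0003],"turn": [0,0,-10.9]},
    {"travel": [-0.022,0.0038,-0.0003],"turn": [0,0,-14.4]},
    {"travel": [-0.022,0.0038,-0.0003],"turn": [0,0,-14.4]}
  ]
}}

```text
time: 13.95
position: [0.5642, -0.2003, 0.091]
tool_rot: [-0.149, -3.138, 0.0]
ft_force: [-0.1, 0.7, -2.7]
grip_width: 0.132
grip_force: 30.0
```

```bash
python3 -c "
from h import *
nxt([.123,.117,.111,.105,.099,.093,.087,.081,.075])"
```

```text
t 13.95 pos [ 564.2 -200.3   91. ] yaw 84.6 F [-0.1  0.7 -2.7] M [ 0.06  0.06 -0.03] grip 0.132 30.0
tcp s=121.0 mm normal off -0.5 z off -0.2 F inward -0.1 normal -0.7 z -2.7
0.123 travel mm [-0.  -0.1 -0.2] turn [-0. -0.  0.]
0.117 travel mm [-6.   0.2 -0.2] turn [-0.  -0.  -3.4]
0.111 travel mm [-11.9   0.9  -0.2] turn [-0.  -0.  -6.7]
0.105 travel mm [-17.8   1.8  -0.2] turn [-0.  -0.  -9.4]
0.099 travel mm [-23.7   3.   -0.2] turn [ -0.   -0.  -11.4]
0.093 travel mm [-29.5   4.3  -0.2] turn [ -0.   -0.  -12.8]
0.087 travel mm [-35.4   5.7  -0.2] turn [ -0.   -0.  -13.6]
0.081 travel mm [-41.2   7.1  -0.2] turn [ -0.   -0.  -13.7]
0.075 travel mm [-47.    8.5  -0.2] turn [ -0.   -0.  -13.7]
```

{"name": "step_arm", "arguments": {
  "commands": [
    {"travel": [-0.006,0.0003,0],"turn": [0,0,-3.4]},
    {"travel": [-0.012,0.001,0],"turn": [0,0,-6.7]},
    {"travel": [-0.0178,0.0019,0],"turn": [0,0,-9.4]},
    {"travel": [-0.0237,0.0031,0],"turn": [0,0,-11.4]},
    {"travel": [-0.0237,0.0031,0],"turn": [0,0,-11.4]}
  ]
}}

```text
time: 14.45
position: [0.5869, -0.1984, 0.0904]
tool_rot: [0.163, -3.135, -0.003]
ft_force: [-0.8, 3.1, -2.9]
grip_width: 0.138
grip_force: 30.0
```

```bash
python3 -c "
from h import *
nxt([.099,.093,.087,.081,.075])"
```

```text
t 14.45 pos [ 586.9 -198.4   90.4] yaw 95.9 F [-0.8  3.1 -2.9] M [0.66 0.41 0.04] grip 0.138 30.0
tcp s=98.0 mm normal off -1.5 z off -0.8 F inward -0.3 normal -3.2 z -2.9
0.099 travel mm [-1.  -1.3 -0.8] turn [ 0.1 -0.2 -0. ]
0.093 travel mm [-7.  -1.2 -0.9] turn [ 0.1 -0.2 -1.4]
0.087 travel mm [-13.   -0.9  -0.9] turn [ 0.1 -0.2 -2.2]
0.081 travel mm [-19.   -0.7  -0.9] turn [ 0.1 -0.2 -2.4]
0.075 travel mm [-25.   -0.4  -0.9] turn [ 0.1 -0.2 -2.4]
```

{"name": "step_arm", "arguments": {
  "commands": [
    {"travel": [-0.003,-0.0008,0],"turn": [0,0,-1]},
    {"travel": [-0.006,-0.0008,0],"turn": [0,0,-1.7]},
    {"travel": [-0.009,-0.0008,0],"turn": [0,0,-2.2]},
    {"travel": [-0.009,-0.0008,0],"turn": [0,0,-2.2]}
  ]
}}

```text
time: 14.85
position: [0.5955, -0.1974, 0.0903]
tool_rot: [0.224, -3.13, -0.006]
ft_force: [-2.4, 5.0, -2.5]
grip_width: 0.13
grip_force: 30.0
```

```bash
python3 -c "
from h import *
nxt([.085,.08,.075])"
```

```text
t 14.85 pos [ 595.5 -197.4   90.3] yaw 98.2 F [-2.4  5.  -2.5] M [ 1.41  0.86 -0.01] grip 0.130 30.0
tcp s=89.5 mm normal off -1.2 z off -0.9 F inward -1.6 normal -5.3 z -2.5
0.085 travel mm [-6.3 -1.2 -0.9] turn [ 0.2 -0.2 -0.1]
0.08 travel mm [-11.3  -1.2  -1. ] turn [ 0.2 -0.2 -0.1]
0.075 travel mm [-16.3  -1.2  -1. ] turn [ 0.2 -0.2 -0.1]
```

{"name": "step_arm", "arguments": {
  "commands": [
    {"travel": [-0.003,0,0],"turn": [0,0,0]},
    {"travel": [-0.006,0,0],"turn": [0,0,0]},
    {"travel": [-0.006,0,0],"turn": [0,0,0]}
  ]
}}

```text
time: 15.15
position: [0.6025, -0.1962, 0.0905]
tool_rot: [0.226, -3.132, -0.005]
ft_force: [-1.0, 4.9, -2.2]
grip_width: 0.136
grip_force: 30.0
```

```bash
python3 - <<'E'
from h import *
nxt([.08,.075])
i=ctrl.get_image("scene")[:,:,::-1];cv2.imwrite("pics/s9.png",i)
E
```

```text
t 15.15 pos [ 602.5 -196.2   90.5] yaw 98.3 F [-1.   4.9 -2.2] M [1.44 0.46 0.05] grip 0.136 30.0
tcp s=82.0 mm normal off -1.4 z off -0.7 F inward -0.3 normal -5.0 z -2.2
0.08 travel mm [-4.2 -1.3 -0.8] turn [ 0.2 -0.1 -0. ]
0.075 travel mm [-9.2 -1.3 -0.8] turn [ 0.2 -0.1 -0. ]
```

{"name": "step_arm", "arguments": {
  "commands": [
    {"travel": [-0.003,0,0],"turn": [0,0,0]},
    {"travel": [-0.006,0,0],"turn": [0,0,0]},
    {"travel": [-0.009,0,0],"turn": [0,0,0]},
    {"travel": [-0.012,0,0],"turn": [0,0,0]},
    {"travel": [-0.012,0,0],"turn": [0,0,0]}
  ]
}}

```text
time: 15.7
position: [0.6149, -0.1945, 0.0906]
tool_rot: [0.226, -3.133, -0.005]
ft_force: [-1.7, 4.4, -2.8]
grip_width: 0.135
grip_force: 30.0
```

```bash
python3 -c "
from h import *
nxt([.065,.06])"
```

```text
t 15.70 pos [ 614.9 -194.5   90.6] yaw 98.3 F [-1.7  4.4 -2.8] M [ 1.38  0.37 -0.07] grip 0.135 30.0
tcp s=70.0 mm normal off -1.3 z off -0.6 F inward -1.1 normal -4.6 z -2.8
0.065 travel mm [-6.8 -1.3 -0.6] turn [ 0.2 -0.  -0. ]
0.06 travel mm [-11.8  -1.3  -0.6] turn [ 0.2 -0.  -0. ]
```

{"name": "step_arm", "arguments": {
  "commands": [
    {"travel": [-0.003,0,0],"turn": [0,0,0]},
    {"travel": [-0.006,0,0],"turn": [0,0,0]},
    {"travel": [-0.008,0,0],"turn": [0,0,0]},
    {"travel": [-0.01,0,0],"turn": [0,0,0]}
  ]
}}

```text
time: 16.1
position: [0.6242, -0.1932, 0.0906]
tool_rot: [0.225, -3.132, -0.005]
ft_force: [-2.7, 5.0, -2.5]
grip_width: 0.134
grip_force: 30.0
```

```bash
python3 -c "
from h import *
nxt([.055])"
```

```text
t 16.10 pos [ 624.2 -193.2   90.6] yaw 98.2 F [-2.7  5.  -2.5] M [ 1.4   0.63 -0.09] grip 0.134 30.0
tcp s=60.5 mm normal off -1.2 z off -0.6 F inward -2.0 normal -5.4 z -2.5
0.055 travel mm [-7.4 -1.2 -0.6] turn [ 0.2 -0.1 -0.1]
```

Still sliding against the catch. I'll take small steps towards the snap.

{"name": "step_arm", "arguments": {
  "commands": [
    {"travel": [-0.0015,0,0],"turn": [0,0,0]},
    {"travel": [-0.003,0,0],"turn": [0,0,0]},
    {"travel": [-0.0045,0,0],"turn": [0,0,0]}
  ]
}}

```text
time: 16.4
position: [0.6296, -0.1952, 0.0913]
tool_rot: [-0.225, 3.133, -0.002]
ft_force: [-1.9, 1.5, -3.6]
grip_width: 0.134
grip_force: 30.0
```

{"name": "step_arm", "arguments": {
  "commands": [
    {"travel": [-0.001,0,0],"turn": [0,0,0]},
    {"travel": [-0.002,0,0],"turn": [0,0,0]}
  ]
}}

```text
time: 16.6
position: [0.6299, -0.1952, 0.0913]
tool_rot: [0.225, -3.131, -0.0]
ft_force: [-7.2, 1.6, 2.3]
grip_width: 0.131
grip_force: 30.0
```

```bash
python3 -c "
from h import *
nxt([.055])"
```

```text
t 16.60 pos [ 629.9 -195.2   91.3] yaw 98.2 F [-7.2  1.6  2.3] M [0.58 1.57 0.08] grip 0.131 30.0
tcp s=55.0 mm normal off 1.6 z off 0.1 F inward -6.9 normal -2.6 z 2.3
0.055 travel mm [-2.   1.6  0.1] turn [ 0.  -0.1 -0.1]
```

{"name": "step_arm", "arguments": {
  "commands": [
    {"travel": [0.001,0.0003,0],"turn": [0,0,0]},
    {"travel": [0.0018,0.0006,0],"turn": [0,0,0]},
    {"travel": [0.0018,0.0006,0],"turn": [0,0,0]}
  ]
}}

```text
time: 16.9
position: [0.6296, -0.195, 0.0912]
tool_rot: [-0.225, 3.133, -0.002]
ft_force: [-1.9, -0.0, -0.8]
grip_width: 0.134
grip_force: 30.0
```

```bash
python3 -c "
from h import *
nxt([.055])"
```

```text
t 16.90 pos [ 629.6 -195.    91.2] yaw 98.2 F [-1.9 -0.  -0.8] M [0.05 0.43 0.03] grip 0.134 30.0
tcp s=55.5 mm normal off 1.3 z off 0.0 F inward -1.9 normal -0.2 z -0.8
0.055 travel mm [-2.3  1.3  0. ] turn [-0.1  0.  -0.1]
```

{"name": "step_arm", "arguments": {
  "commands": [
    {"travel": [0.001,0,0],"turn": [0,0,0]},
    {"travel": [0.002,0,0],"turn": [0,0,0]},
    {"travel": [0.003,0,0],"turn": [0,0,0]}
  ]
}}

```text
time: 17.2
position: [0.6283, -0.1947, 0.0916]
tool_rot: [-0.227, 3.129, -0.002]
ft_force: [4.4, -0.6, -3.2]
grip_width: 0.138
grip_force: 30.0
```

```bash
python3 -c "
from h import *
nxt([.055])"
```

```text
t 17.20 pos [ 628.3 -194.7   91.6] yaw 98.3 F [ 4.4 -0.6 -3.2] M [-0.02 -1.19  0.08] grip 0.138 30.0
tcp s=56.5 mm normal off 0.9 z off 0.4 F inward 4.3 normal 1.3 z -3.2
0.055 travel mm [-3.5  0.9  0.4] turn [-0.1  0.2 -0. ]
```

{"name": "step_arm", "arguments": {
  "commands": [
    {"travel": [-0.0012,0,0.0005],"turn": [0,0,0]},
    {"travel": [-0.0022,0,0.001],"turn": [0,0,0]},
    {"travel": [-0.0022,0,0.001],"turn": [0,0,0]}
  ],
  "force": 10
}}

```text
time: 17.5
position: [0.6284, -0.1941, 0.0898]
tool_rot: [0.227, -3.132, -0.001]
ft_force: [-0.2, 0.9, -1.9]
grip_width: 0.138
grip_force: 10.0
```

{"name": "step_arm", "arguments": {
  "commands": [
    {"travel": [0,0,0],"turn": [0,0,0]},
    {"travel": [0,0,0],"turn": [0,0,0]},
    {"travel": [0,0,0],"turn": [0,0,0]},
    {"travel": [0,0,0],"turn": [0,0,0]},
    {"travel": [0,0,0],"turn": [0,0,0]}
  ],
  "gripper": 0.5
}}

```text
time: 18.0
position: [0.6287, -0.1943, 0.0902]
tool_rot: [-0.226, 3.133, 0.0]
ft_force: [0.0, 0.2, 0.2]
grip_width: 0.467
grip_force: 0.0
```

```bash
python3 -c "
from h import *
nxt([.055])"
```

```text
t 18.00 pos [ 628.7 -194.3   90.2] yaw 98.3 F [0.  0.2 0.2] M [0.09 0.05 0.  ] grip 0.467 0.0
tcp s=56.0 mm normal off 0.5 z off -1.0 F inward 0.0 normal -0.2 z 0.2
0.055 travel mm [-3.   0.5 -1. ] turn [-0.  0. -0.]
```

Released. I'll retreat straight up, then away to the left and back towards the robot so the rail is in clear view.

{"name": "step_arm", "arguments": {
  "commands": [
    {"travel": [0,0,-0.015],"turn": [0,0,0]},
    {"travel": [0,0,-0.035],"turn": [0,0,0]},
    {"travel": [0,0,-0.06],"turn": [0,0,0]},
    {"travel": [0,0,-0.09],"turn": [0,0,0]},
    {"travel": [0,0,-0.12],"turn": [0,0,0]}
  ]
}}

```text
time: 18.5
position: [0.6286, -0.1944, 0.2124]
tool_rot: [-0.226, 3.133, -0.0]
ft_force: [0.6, -0.6, -1.4]
grip_width: 0.499
grip_force: 0.0
```

{"name": "step_arm", "arguments": {
  "commands": [
    {"travel": [0.04,0.01,-0.01],"turn": [0,0,0]},
    {"travel": [0.08,0.03,-0.01],"turn": [0,0,0]},
    {"travel": [0.11,0.06,-0.01],"turn": [0,0,0]},
    {"travel": [0.13,0.1,-0.01],"turn": [0,0,0]},
    {"travel": [0.14,0.14,-0.01],"turn": [0,0,0]}
  ]
}}

```text
time: 19.0
position: [0.4683, -0.0759, 0.2216]
tool_rot: [-0.222, 3.131, 0.001]
ft_force: [1.5, 1.1, -0.3]
grip_width: 0.5
grip_force: 0.0
```

```bash
python3 - <<'E'
from h import *
nxt([.055])
a=ctrl.get_image("scene")[:,:,::-1];t=ctrl.get_image("top")[:,:,::-1]
def f(i,x,y,w,h,k,g):
    c=np.clip(i[y:y+h,x:x+w].astype(np.float32)*g,0,255).astype(np.uint8)
    return cv2.resize(c,None,fx=k,fy=k,interpolation=cv2.INTER_CUBIC)
cv2.imwrite("pics/c9.png",np.hstack([f(a,150,200,80,115,5,1.4),f(t,360,90,70,115,5,1.2)]))
np.set_printoptions(precision=1,suppress=True)
s0=cv2.imread("pics/scene0.png").astype(int);d=abs(a.astype(int)-s0).max(2)
for n,(x,y) in dict(spacer=(382,310),cup=(495,272),sandwich=(482,217),tub=(183,207),pot=(281,298)).items(): print(n,d[y-14:y+14,x-14:x+14].mean())
E
```

```text
t 19.00 pos [468.3 -75.9 221.6] yaw 98.1 F [ 1.5  1.1 -0.3] M [ 0.05  0.01 -0.  ] grip 0.500 0.0
tcp s=296.0 mm normal off -1.3 z off 130.4 F inward -0.9 normal -1.7 z -0.3
0.055 travel mm [-144.8 -139.4  130.7] turn [ 0.   0.1 -0.2]
spacer 7.616071428571429
cup 10.580357142857142
sandwich 14.436224489795919
tub 13.635204081632653
pot 12.233418367346939
```

View pics/c9.png

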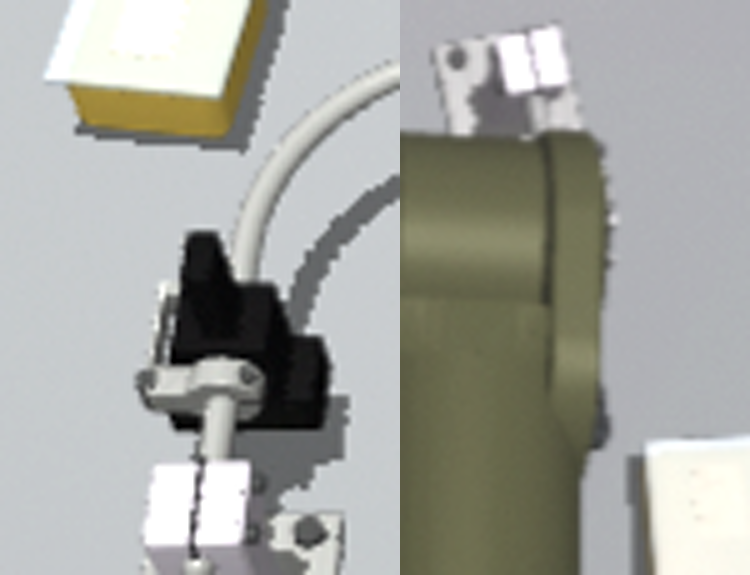

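In the scene crop the stop hangs on the rod, pressed to the collar at (192,277), with the catch leaf along its -y side at (183,263). The top view is hidden by the arm. I'll check numerically how upright it is.

```bash
python3 - <<'E'
from h import *
np.set_printoptions(precision=1,suppress=True)
c=np.radians(8.3);bx=np.array([np.cos(c),np.sin(c),0]);by=np.array([-np.sin(c),np.cos(c),0])
B=np.array([.6295,-.1937,.073])
i=ctrl.get_image("scene").max(2)
for roll in(-.15,0,.15):
    Z=np.array([0,0,1])*np.cos(roll)-by*np.sin(roll);Y=by*np.cos(roll)+np.array([0,0,1])*np.sin(roll)
    q=lambda x,y,z:((proj("scene",B+x*bx+y*Y+z*Z)-[150,200])*5).round().tolist()
    print(roll,"stemtop near -y/+y",q(.011,-.006,.063),q(.011,.006,.063),"far",q(-.011,-.006,.063),q(-.011,.006,.063),"block +y near/far top",q(.015,.018,.019),q(-.015,.018,.019),"paddle +y near bot",q(.015,.03,-.045),"top",q(.015,.03,-.019),"far top",q(-.015,.03,-.019))
E
```

```text
-0.15 stemtop near -y/+y [210.0, 283.0] [244.0, 286.0] far [219.0, 231.0] [252.0, 234.0] block +y near/far top [276.0, 358.0] [287.0, 290.0] paddle +y near bot [308.0, 440.0] top [308.0, 409.0] far top [318.0, 342.0]
0 stemtop near -y/+y [184.0, 283.0] [217.0, 283.0] far [194.0, 231.0] [226.0, 232.0] block +y near/far top [268.0, 354.0] [279.0, 286.0] paddle +y near bot [324.0, 436.0] top [315.0, 404.0] far top [324.0, 336.0]
0.15 stemtop near -y/+y [159.0, 285.0] [191.0, 282.0] far [169.0, 233.0] [200.0, 231.0] block +y near/far top [259.0, 351.0] [270.0, 282.0] paddle +y near bot [338.0, 430.0] top [319.0, 398.0] far top [329.0, 330.0]
```

The stop is upright (lean about 0.05 rad), home and released. The tub's corner is still at scene (165.5,225), and the arm felt no contact with the other bystanders.

```bash
python3 -c "
from bench import ctrl
print(ctrl.close_job())"
```

```text
the job is handed in; nothing more can be done
None
```

I put the tray stop back on the rail, pushed home against the collar, released and hanging upright; the catch held it against a gentle pull back, and the job is handed in (no verdict came back).

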